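# Stow the thick dowels in the bench holder

### The arm

A 6-joint arm with a two-finger parallel gripper is mounted at the origin on the work surface. World frame = base frame: x ahead of the robot, y to its left, z up, the work surface at z = 0. Lengths are in m, angles in rad, forces in N, time in s.
With the tool pointing down it reaches from about 0.25 to 0.8 m from the base axis. Payload 8.5 kg.
Tool frame: the origin (TCP) lies at the very end of the fingers, on their centre line; the grasp point (between the pads) lies arm.pinch_z behind it (arm.pinch_z is the distance from the TCP to the grasp point, in m); z points along the fingers, y is the line along which they close (so a half turn about z gives the same grasp; the last joint's range is limited). The gripper opens to 85 mm and grips with 20 to 120 N. Pads are 22 mm wide; open, the fingers measure 114 mm over their backs; the gripper's body (76 mm by 85 mm) begins 54 mm behind the grasp point. The pads swing forward as they close: fully open they stand 13 mm farther back than shut.
Start: joints at [-1.108, 0.238, -0.013, 1.319, 0, 1.571], TCP at [0.234, -0.47, 0.204] pointing down, gripper open.
Joint ranges: [-2.66, 2.66], [-1.03, 1.9], [-1.14, 1.46], [-1.82, 2.27], [-1.45, 1.34], [-3.14, 3.14]. Speed limits (rad/s): [2.22, 2.22, 2.79, 3.14, 3.14, 3.14].

### API

Orientations are given as [roll, pitch, yaw] about the fixed x, y, z axes, in that order (R = Rz(yaw) Ry(pitch) Rx(roll)).
In Python, from plant import arm gives the robot as it stands.
- The arm moves only by the tool play_rows, never from a script. Its argument "rows" is a list that holds one entry, the list of rows, each a list of 7 numbers: the turn, a rotation vector about the world's x, y, z in degrees, then the shift along the world's x, y, z in cm, then the finger opening in cm, from 0 to 8.54. A call has exactly 8 rows; each row shifts and turns the commanded pose from where the row before left it; what a row does not reach is not made up. A row lasts 1/12 s, in which the tool goes at most 41.7 mm and 7.16 degrees, less where a joint would pass 70% of its speed; a pose out of reach is approached as far as the arm can. A call with a gripper value outside its range is refused whole. The fingers move at their own pace and stop on an object; "squeeze" is the grip in N (left out, the last holds). Time passes only in rows, so rows that do not move let the fingers close, or fill a call up. It gives the time, the measured TCP pose, the force, the opening and the grip force at its end, in the units of the state.
- arm.read_state(): the state, without advancing time (a new reading comes with each control period).
- arm.get_image(name): name is "scene" or "top" or "wrist"; returns a dict with "frame" (384x512x3 uint8, red, green, blue), "fx", "fy", "cx", "cy" (pixels), "extrinsics" (4x4, takes a point from camera to world coordinates); the wrist camera has in their place "T_tool_cam" (4x4, takes a point from camera to tool coordinates, whose origin is the TCP and whose axes are the flange's). Camera axes: x right, y up, looking along -z (the intrinsics and any distortion apply to the point x, -y, -z); pixel columns grow to the right and rows downward; lengths in m; the calibration is good to about 2 mm. A picture is of the moment at which its call begins: read the wrist's pose just before it. There is no depth.
- arm.close_job(): hands the job in; it is judged then, once.
The state is a dict: "time": time; "q": joint angles; "joint_velocities": joint speeds; "effort": joint torques, N m; "tool_pos": TCP position; "eef_rot": TCP orientation; "ft_force": force on the tool from outside, world axes, zero at the start; "torque": the same for the moment, N m; "finger_gap": finger opening in m; "grip_force": force on a finger pad.
Only numpy, scipy, OpenCV 4.12 (cv2) and the standard library are available. Lean on these libraries where they do the work, as an engineer would, in place of code of your own. Each camera call takes 0.05 s, during which the arm holds its last target. There are 200 camera calls.

### The job

Slide the empty two-compartment dowel holder along the bench, without lifting or tipping it, until it sits snug in the corner stop, touching both strips. Then take the two thick dowels from the sloped rack and drop them end-down into the holder, one in each compartment, with the holder still snug in the corner. Leave the thin dowel in the rack and the other things on the bench where they are.

Things in the scene. Friction and masses are not known exactly. Their poses are not given: they have to be found in the camera images.
- holder_base (a point): loose two-compartment plywood holder, 0.6 kg: the centre of its underside; z up, y along its long side. Foot board 66 (x) by 96 (y) by 8 mm thick; on its middle an open-topped box 44 (x) by 80 (y) mm, its rim 88 mm above the bench. When home, parallel to the corner stop (either way round), this point is at x = -33, y = -48 mm in the stop's frame.
- corner_inner (a point): corner stop fixed to the bench, two wooden strips 22 mm wide, 24 mm high, at a right angle. Point: the inner corner, at bench height. Back strip along y, its face at x = 0, from y = 22 to -180 mm; side strip along x, its face at y = 0, from x = 0 to -160 mm. The holder goes in the quarter with negative x and y.
- dowel_a_mid (a point): thick dowel: plain round wooden dowel, 22 mm thick, 160 mm long, 45 g, both ends alike. At the start it lies loose in a rack groove, its upper end leaning 0.44 rad (25 degrees) from vertical to the rack's -x side; its upper 70 mm stand free above the rack. Point: its centre, on its axis; z along it, to the upper end at the start.
- dowel_b_mid (a point): the other thick dowel: plain round wooden dowel, 22 mm thick, 160 mm long, 45 g, both ends alike. At the start it lies loose in a rack groove, its upper end leaning 0.44 rad (25 degrees) from vertical to the rack's -x side; its upper 70 mm stand free above the rack. Point: its centre, on its axis; z along it, to the upper end at the start.
- rack_base (a point): fixed wooden rack, 150 by 235 mm, 111 mm high; centre of its underside, z up, x away from the robot. Three grooves at y = -75, 0, 75 mm, 26 mm wide between 14 mm rails, on a bed 90 mm long leaning 0.44 rad from vertical, top to -x; dowels lie on the bed, foot on a ledge, and are drawn out along their axis. Which groove holds which varies.
- thin_dowel_mid (a point): thin wooden dowel, 12 mm in diameter, 160 mm long, lying in the remaining groove: leave it there. This point is at its centre, z along it.
- glue_mid (a point): yellow glue bottle, 56 mm in diameter, 170 mm high, standing; point at half its height
- offcut_mid (a point): flat wood offcut 90 by 45 by 20 mm; point at its centre
- tin_mid (a point): white paint tin, 90 mm in diameter, 100 mm high; point at half its height
- tape_mid (a point): black tape measure, 68 by 34 by 62 mm; point at its centre
- holder: the same holder, same frame. Walls and middle divider 6 mm; two compartments, each 32 (x) by 31 (y) mm inside, centred at y = +18.5 and -18.5 mm, floor 8 mm above the bench, 80 mm deep. It can be pushed, or pinched across its 44 mm width and dragged.
- dowel_a: the first thick dowel; origin at its lower end, on the line that rests on the rack's bed; z along it
- dowel_b: the second thick dowel; origin at its lower end, on the line that rests on the rack's bed; z along it
Not all that is in view belongs to the job. Leave any blue look-alike of the holder alone.

How it is judged:
On the way, in this order (a step that is already met when the one before it is completed fails the run):
1. the holder, still without dowels, is snug in the corner stop (x of holder_base in the frame of corner_inner between -0.039 and -0.028 m and y of holder_base in the frame of corner_inner between -0.054 and -0.043 m and angle between the x axis of holder_base and the x axis of corner_inner, either way round below 0.1 rad and angle between holder_base's own z axis and vertical below 0.06 rad and height (world z) of holder_base below 0.006 m and distance between each of dowel_a_mid, dowel_b_mid and holder_base above 0.12 m), for 0.2 s.
2. both thick dowels stand in the holder, one in each compartment ((((x of dowel_a_mid in the frame of holder_base between -0.013 and 0.013 m and y of dowel_a_mid in the frame of holder_base between 0.0055 and 0.0315 m and z of dowel_a_mid in the frame of holder_base between 0.07 and 0.096 m and angle between the z axis of dowel_a_mid and the z axis of holder_base, either way round below 0.2 rad) and (x of dowel_b_mid in the frame of holder_base between -0.013 and 0.013 m and y of dowel_b_mid in the frame of holder_base between -0.0315 and -0.0055 m and z of dowel_b_mid in the frame of holder_base between 0.07 and 0.096 m and angle between the z axis of dowel_b_mid and the z axis of holder_base, either way round below 0.2 rad)) or ((x of dowel_a_mid in the frame of holder_base between -0.013 and 0.013 m and y of dowel_a_mid in the frame of holder_base between -0.0315 and -0.0055 m and z of dowel_a_mid in the frame of holder_base between 0.07 and 0.096 m and angle between the z axis of dowel_a_mid and the z axis of holder_base, either way round below 0.2 rad) and (x of dowel_b_mid in the frame of holder_base between -0.013 and 0.013 m and y of dowel_b_mid in the frame of holder_base between 0.0055 and 0.0315 m and z of dowel_b_mid in the frame of holder_base between 0.07 and 0.096 m and angle between the z axis of dowel_b_mid and the z axis of holder_base, either way round below 0.2 rad)))), for 0.2 s.
At the end, for the whole second after the job is handed in: Holder flat in the corner stop, within 6 mm of touching each strip and 0.1 rad of parallel; each thick dowel end-down in its own compartment, within 8 mm of its floor and 0.2 rad of upright; all at rest (x of holder_base in the frame of corner_inner between -0.039 and -0.028 m and y of holder_base in the frame of corner_inner between -0.054 and -0.043 m and angle between the x axis of holder_base and the x axis of corner_inner, either way round below 0.1 rad and angle between holder_base's own z axis and vertical below 0.06 rad and height (world z) of holder_base below 0.006 m and (((x of dowel_a_mid in the frame of holder_base between -0.013 and 0.013 m and y of dowel_a_mid in the frame of holder_base between 0.0055 and 0.0315 m and z of dowel_a_mid in the frame of holder_base between 0.07 and 0.096 m and angle between the z axis of dowel_a_mid and the z axis of holder_base, either way round below 0.2 rad) and (x of dowel_b_mid in the frame of holder_base between -0.013 and 0.013 m and y of dowel_b_mid in the frame of holder_base between -0.0315 and -0.0055 m and z of dowel_b_mid in the frame of holder_base between 0.07 and 0.096 m and angle between the z axis of dowel_b_mid and the z axis of holder_base, either way round below 0.2 rad)) or ((x of dowel_a_mid in the frame of holder_base between -0.013 and 0.013 m and y of dowel_a_mid in the frame of holder_base between -0.0315 and -0.0055 m and z of dowel_a_mid in the frame of holder_base between 0.07 and 0.096 m and angle between the z axis of dowel_a_mid and the z axis of holder_base, either way round below 0.2 rad) and (x of dowel_b_mid in the frame of holder_base between -0.013 and 0.013 m and y of dowel_b_mid in the frame of holder_base between 0.0055 and 0.0315 m and z of dowel_b_mid in the frame of holder_base between 0.07 and 0.096 m and angle between the z axis of dowel_b_mid and the z axis of holder_base, either way round below 0.2 rad))) and linear speed of each of holder, dowel_a, dowel_b below 0.02 m/s).
It fails at once if a bystander (glue bottle, offcut, paint tin or tape measure) is moved more than 30 mm (distance of any of glue_mid, offcut_mid, tin_mid, tape_mid from where it was at the start of the episode above 0.03 m).
It fails at once if the thin dowel is taken from its groove (moved more than 25 mm) (distance of thin_dowel_mid from where it was at the start of the episode above 0.025 m).
It fails at once if the holder is lifted more than 15 mm off the bench (height (world z) of holder_base above 0.015 m).
It fails at once if the holder is tipped by more than 0.3 rad (angle between holder_base's own z axis and vertical above 0.3 rad).
It also fails if it takes over 72 s, if anything falls off the work surface, if the arm or the gripper's body presses on something with over 40 N, if the wrist force passes 120 N, or if a joint passes its speed limit or range.

## Working session

There is one attempt and no reset: what is moved stays moved. The work goes in short steps, Python scripts to look and compute and a tool call to move; the robot and the scene stay as the last step left them, time stands still between calls to the robot, and variables do not carry over. Pictures are saved under pics/ and viewed, at most 10 in all, crops included, and the job is handed in when it is done.

Besides the shell and the picture viewer there is one more tool, called after "Call:" by a JSON object that holds its "method" and its "body". play_rows: Moves the arm, as the interface text tells. Its arguments: {"type":"object","properties":{"rows":{"type":"array","items":{"type":"array","items":{"type":"array","items":{"type":"number"}}}},"squeeze":{"type":"number"}},"required":["rows"]}

```bash
ls; mkdir -p pics; cat > h.py <<'E'
import numpy as np, cv2
from plant import arm
def grab(n,f=None):
    im=arm.get_image(n)
    if f: cv2.imwrite('pics/'+f,cv2.cvtColor(im['frame'],cv2.COLOR_RGB2BGR))
    return im
def T(im,st=None):
    if 'extrinsics' in im: return np.array(im['extrinsics'])
    from scipy.spatial.transform import Rotation as R
    W=np.eye(4);W[:3,:3]=R.from_euler('xyz',st['eef_rot']).as_matrix();W[:3,3]=st['tool_pos']
    return W@np.array(im['T_tool_cam'])
def ray(im,u,v,M):
    d=M[:3,:3]@np.array([(u-im['cx'])/im['fx'],-(v-im['cy'])/im['fy'],-1.]);return M[:3,3],d
def onz(im,u,v,z,M):
    o,d=ray(im,u,v,M);return o+d*(z-o[2])/d[2]
def proj(im,p,M):
    c=np.linalg.inv(M)@np.append(p,1);return im['cx']+im['fx']*c[0]/-c[2], im['cy']-im['fy']*c[1]/-c[2]
E
python3 - <<'E'
from h import *
a=grab('scene','s0.png');b=grab('top','t0.png')
for i in(a,b):print({k:(np.round(v,3).tolist() if k!='frame' else 0) for k,v in i.items()})
print(arm.pinch_z,arm.read_state())
E
```

```text
pics
{'frame': 0, 'fx': 378.14, 'fy': 378.14, 'cx': 250.251, 'cy': 190.123, 'extrinsics': [[0.483, -0.568, 0.667, 1.241], [0.875, 0.322, -0.36, -0.309], [-0.01, 0.758, 0.653, 0.77], [0.0, 0.0, 0.0, 1.0]]}
{'frame': 0, 'fx': 351.341, 'fy': 351.341, 'cx': 259.561, 'cy': 186.761, 'extrinsics': [[-0.028, 0.993, -0.116, 0.415], [-1.0, -0.027, 0.004, 0.054], [0.001, 0.117, 0.993, 1.341], [0.0, 0.0, 0.0, 1.0]]}
0.0187 {'time': 0.1, 'q': array([-1.10803018e+00,  2.38729195e-01, -1.41491485e-02,  1.31920524e+00,
        1.33645730e-05,  1.57082087e+00]), 'joint_velocities': array([-0.00051981, -0.00175582,  0.00213377, -0.00254386, -0.00173156,
        0.00087238]), 'effort': array([ 3.85444832e-05, -5.39720571e+01,  3.46998668e+01,  1.34886423e-02,
        1.01988434e-05, -5.65434505e-06]), 'tool_pos': array([ 0.23419856, -0.46942112,  0.20384563]), 'eef_rot': array([-3.14030540e+00, -1.33329627e-05,  4.62741586e-01]), 'ft_force': array([-0.19468774, -0.76914261,  0.19329072]), 'torque': array([0.06850958, 0.07039353, 0.03953585]), 'grip_force': 0.0, 'finger_gap': 0.08544991279857699}
```

View pics/t0.png

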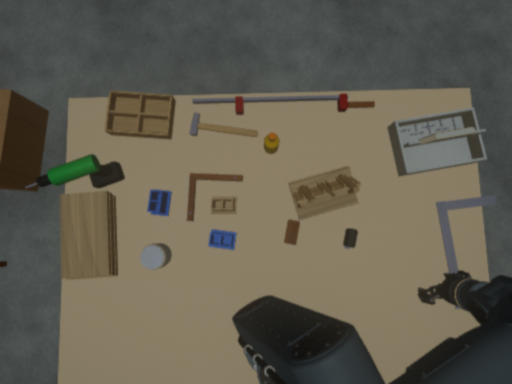

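View pics/s0.png

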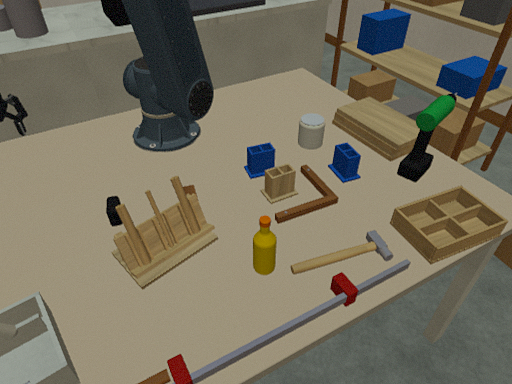

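Top view: the holder is at (224,206) in plywood colour, with blue look-alikes at (159,202) and (222,240). The brown stop has its corner at about (194,179); the grey angle at (440,205) is a decoy. The rack is at (325,192), the tin at (153,256), the glue at (271,143), the offcut at (291,232) and the tape at (350,238). In the scene view the thick dowels are the rack's outer ones, (128,235) and (185,205), and the thin one is in the middle at (160,218). I choose the plywood holder and check it in a close crop.

```bash
python3 - <<'E'
from h import *
b=grab('top');a=grab('scene')
A=cv2.resize(b['frame'][160:255,180:370],None,fx=4,fy=4,interpolation=cv2.INTER_CUBIC)
cv2.imwrite('pics/c1.png',A[:,:,::-1])
M=T(b);f=b['frame']
hsv=cv2.cvtColor(f,cv2.COLOR_RGB2HSV)
for n,p in dict(hold=(217,200),rim=(224,199),stop=(215,178),bench=(260,200),rack=(300,205)).items():print(n,f[p[1],p[0]],hsv[p[1],p[0]])
E
```

```text
hold [89 76 55] [19 97 89]
rim [96 83 60] [19 96 96]
stop [86 62 41] [ 14 133  86]
bench [140 127 102] [ 20  69 140]
rack [92 76 52] [ 18 111  92]
```

View pics/c1.png

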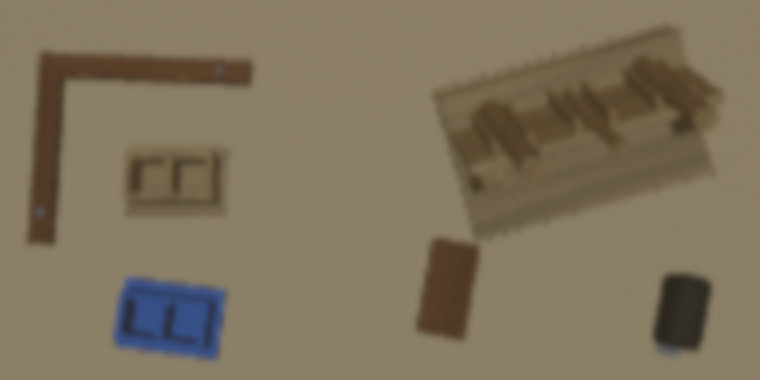

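The crop shows the plywood two-compartment holder at crop (176,181), with its compartments open and empty. The stop's outer corner is at (40,53) and the rack's front-left corner at (476,240). The thick dowels are at (500,130) and (680,85), and the thin one is in the middle at (590,110).

```bash
cat > rackfit.py <<'E'
from h import *
E
python3 - <<'E'
from h import *
b=grab('top');a=grab('scene');M=T(b);f=b['frame'].astype(float);hsv=cv2.cvtColor(b['frame'],cv2.COLOR_RGB2HSV)
U=6
def up(roi): 
    x0,y0,x1,y1=roi;return cv2.resize(b['frame'][y0:y1,x0:x1],None,fx=U,fy=U,interpolation=cv2.INTER_CUBIC)
def rect(roi,cond,z,name):
    g=cv2.GaussianBlur(up(roi),(0,0),4);h=cv2.cvtColor(g,cv2.COLOR_RGB2HSV).astype(int)
    m=cond(h).astype(np.uint8)*255
    cs=max(cv2.findContours(m,0,2)[0],key=cv2.contourArea)
    P=cs[:,0,:];uv=(P+.5)/U-.5+np.array(roi[:2])
    W=np.array([onz(b,u,v,z,M)[:2] for u,v in uv])
    r=cv2.minAreaRect((W*1000).astype(np.float32))
    print(name,'c',np.round(r[0],1),'size',np.round(r[1],1),'ang',round(r[2],1));print(np.round(cv2.boxPoints(r),1).tolist())
rect((182,165,250,226),lambda h:(h[...,1]>102),.024,'stop')
rect((205,188,245,220),lambda h:(h[...,2]<118),.004,'holder')
rect((280,155,368,222),lambda h:(h[...,2]<118)&(h[...,1]<140),.008,'rack')
E
```

```text
stop c [534.9 218. ] size [199.1 177.8] ang 86.1
[[439.5, 124.5999984741211], [616.9000244140625, 112.5999984741211], [630.2999877929688, 311.29998779296875], [452.8999938964844, 323.29998779296875]]
holder c [505.9 187.6] size [95.4 59.5] ang 89.3
[[475.6000061035156, 140.3000030517578], [535.0999755859375, 139.60000610351562], [536.2000122070312, 235.0], [476.70001220703125, 235.6999969482422]]
rack c [ 537.9 -185.4] size [152.6 309.3] ang 14.8
[[424.6000061035156, -55.400001525878906], [503.79998779296875, -354.3999938964844], [651.2999877929688, -315.29998779296875], [572.0999755859375, -16.299999237060547]]
```

Call:
{"method": "play_rows", "body": {"rows": [[[0,0,-1.4,1.9,3.1,1.8,8.5],[0,0,-1.4,1.9,3.1,1.8,8.5],[0,0,-1.4,1.9,3.1,1.8,8.5],[0,0,-1.4,1.9,3.1,1.8,8.5],[0,0,-1.4,1.9,3.1,1.8,8.5],[0,0,-1.4,1.9,3.1,1.8,8.5],[0,0,-1.4,1.9,3.1,1.8,8.5],[0,0,-1.4,1.9,3.1,1.8,8.5]]]}}

```text
time: 0.97
tool_pos: [0.3868, -0.22, 0.3495]
eef_rot: [3.141, -0.0, 0.266]
ft_force: [0.3, -0.0, 0.6]
finger_gap: 0.0849
grip_force: 0.0
```

```bash
python3 - <<'E'
from h import *
s=arm.read_state();w=grab('wrist','w1.png')
print({k:np.round(v,3).tolist() for k,v in w.items() if k!='frame'});M=T(w,s);print(np.round(M,3).tolist())
for c in((0,0),(512,0),(512,384),(0,384),(256,192)):print(np.round(onz(w,*c,0,M),3))
E
```

```text
{'fx': 284.787, 'fy': 284.787, 'cx': 255.234, 'cy': 192.524, 'T_tool_cam': [[0.001, 0.959, 0.282, 0.071], [1.0, -0.0, -0.002, 0.0], [-0.001, 0.282, -0.959, -0.17], [0.0, 0.0, 0.0, 1.0]]}
[[0.263, 0.926, 0.272, 0.455], [-0.965, 0.252, 0.076, -0.202], [0.002, -0.282, 0.959, 0.519], [0.0, 0.0, 0.0, 1.0]]
[0.508 0.231 0.   ]
[ 0.722 -0.552  0.   ]
[ 0.011 -0.955  0.   ]
[-0.306  0.215  0.   ]
[ 0.309 -0.244  0.   ]
```

View pics/w1.png

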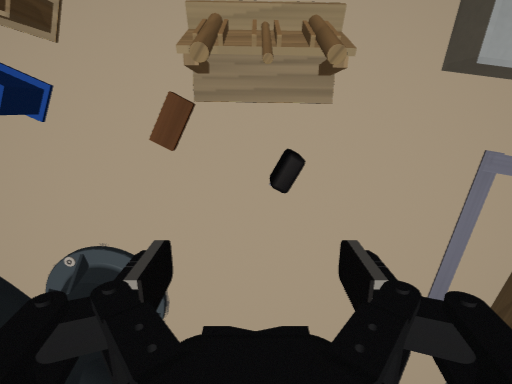

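The wrist view shows the rack's front edge from (194,101) to (333,104). The upper ends of the thick dowels are at about (197,52) and (339,58), with the thin one in the middle at (267,59).

```bash
python3 - <<'E'
from h import *
s=arm.read_state();w=grab('wrist');M=T(w,s);b=grab('top');MT=T(b);a=grab('scene');MS=T(a)
P=[onz(w,u,v,0.0,M) for u,v in((194,102),(333,105))]
print(np.round(P,4).tolist(),np.linalg.norm(P[0]-P[1]));d=P[1]-P[0];yaw=np.arctan2(d[0],-d[1]);print('yaw',yaw)
x=np.array([np.cos(yaw),np.sin(yaw),0]);y=np.array([-x[1],x[0],0])
c=(P[0]+P[1])/2+x*.075;print('rack',c)
# top-view corners
for n,(u,v) in dict(fl=(476,240),bl=(434,92),br=(680,25),fr=(716,175)).items():
  u,v=180+(u+.5)/4-.5,160+(v+.5)/4-.5; print(n,np.round(onz(b,u,v,0.005,MT),4))
# dowel top end heights: triangulation check, assume end-centre z in range
for n,(u,v) in dict(L=(197,52),R=(339,58)).items():
  for z in(.17,.18,.19):
    p=onz(w,u,v,z,M);r=p-c;print(n,z,np.round(p,4),'rackxy',np.round([r@x,r@y],4),'scene',np.round(proj(a,p,MS)),'top',np.round(proj(b,p,MT)))
S=cv2.resize(a['frame'][160:290,95:225],None,fx=4.5,fy=4.5,interpolation=cv2.INTER_CUBIC)
W=cv2.resize(w['frame'][0:110,170:360],None,fx=3,fy=3,interpolation=cv2.INTER_CUBIC)
cv2.imwrite('pics/d1.png',S[:,:,::-1])
E
```

```text
[[0.4428, -0.0921, 0.0], [0.5024, -0.3283, 0.0]] 0.243619056693467
yaw 0.24721877120141203
rack [ 0.54532129 -0.19185102  0.        ]
fl [ 0.4426 -0.0963  0.005 ]
bl [ 0.5849 -0.0618  0.005 ]
br [ 0.6435 -0.3014  0.005 ]
fr [ 0.4978 -0.3273  0.005 ]
L 0.17 [ 0.5011 -0.1186  0.17  ] rackxy [-0.025   0.0818] scene [177. 179.] top [310. 201.]
L 0.18 [ 0.4998 -0.1209  0.18  ] rackxy [-0.0267  0.0799] scene [175. 176.] top [311. 201.]
L 0.19 [ 0.4986 -0.1231  0.19  ] rackxy [-0.0285  0.0781] scene [174. 173.] top [312. 201.]
R 0.17 [ 0.5377 -0.2752  0.17  ] rackxy [-0.0278 -0.079 ] scene [118. 209.] top [356. 189.]
R 0.18 [ 0.5354 -0.273   0.18  ] rackxy [-0.0295 -0.0763] scene [118. 205.] top [356. 189.]
R 0.19 [ 0.5331 -0.2708  0.19  ] rackxy [-0.0312 -0.0736] scene [118. 201.] top [357. 189.]
```

View pics/d1.png

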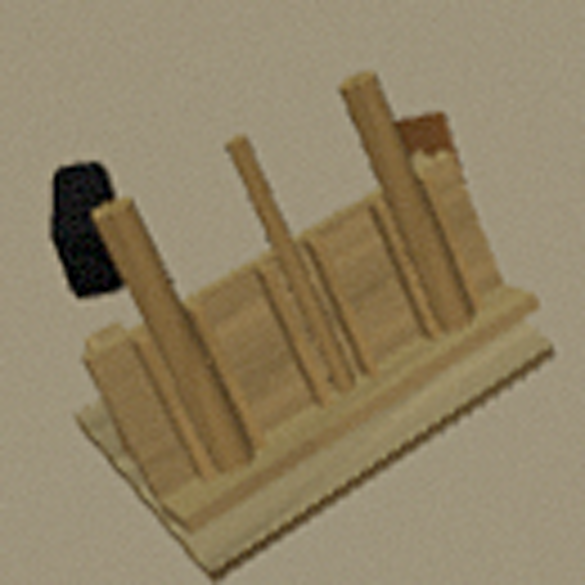

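Dowel upper ends by ray: left (0.500,-0.120,0.178) and right (0.536,-0.273,0.178). They sit at about ±0.077 in the rack frame, which agrees with 0.075 and with the scene view. Next I go over to the holder.

Call:
{"method": "play_rows", "body": {"rows": [[[0,0,4.6,0.7,2.1,-0.5,8.5],[0,0,4.6,0.7,2.1,-0.5,8.5],[0,0,4.6,0.7,2.1,-0.5,8.5],[0,0,4.6,0.7,2.1,-0.5,8.5],[0,0,4.6,0.7,2.1,-0.5,8.5],[0,0,4.6,0.7,2.1,-0.5,8.5],[0,0,4.6,0.7,2.1,-0.5,8.5],[0,0,4.6,0.7,2.1,-0.5,8.5]]]}}

```text
time: 1.83
tool_pos: [0.442, -0.0541, 0.3073]
eef_rot: [-3.141, 0.001, 0.912]
ft_force: [-0.4, -1.0, 0.3]
finger_gap: 0.0848
grip_force: 0.0
```

Call:
{"method": "play_rows", "body": {"rows": [[[0,0,4.6,0.7,2.1,-0.5,8.5],[0,0,4.6,0.7,2.1,-0.5,8.5],[0,0,4.6,0.7,2.1,-0.5,8.5],[0,0,4.6,0.7,2.1,-0.5,8.5],[0,0,4.6,0.7,2.1,-0.5,8.5],[0,0,4.6,0.7,2.1,-0.5,8.5],[0,0,4.6,0.7,2.1,-0.5,8.5],[0,0,0,0,0,0,8.5]]]}}

```text
time: 2.5
tool_pos: [0.4919, 0.0943, 0.2711]
eef_rot: [-3.139, 0.0, 1.477]
ft_force: [-0.4, 0.4, 0.0]
finger_gap: 0.0851
grip_force: 0.0
```

```bash
python3 - <<'E'
from h import *
s=arm.read_state();w=grab('wrist','w2.png');print(s['tool_pos'],s['eef_rot'])
E
```

```text
[0.49186669 0.09432122 0.27113332] [-3.13883960e+00  1.30734282e-04  1.47654287e+00]
```

View pics/w2.png

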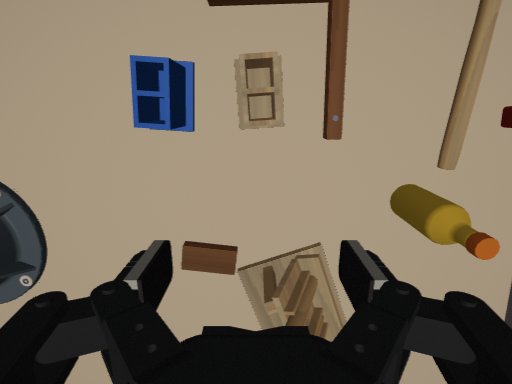

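The wrist view shows the holder at (261,90), the stop's back strip inner edge at about column 327 and the side strip's lower edge at about row 5. The blue look-alike is at (163,93).

```bash
python3 - <<'E'
from h import *
s=arm.read_state();w=grab('wrist');M=T(w,s)
h=cv2.cvtColor(cv2.GaussianBlur(w['frame'],(0,0),.7),cv2.COLOR_RGB2HSV).astype(int)
g=cv2.cvtColor(w['frame'],cv2.COLOR_RGB2HSV)
print(g[90,300],g[90,336],g[90,328],g[120,262],g[55,240],g[2,280])
m=(h[...,1]>125)
e1=np.array([onz(w,300+np.argmax(m[r,300:350])-.5,r,0,M)[:2] for r in range(20,130,2)])
e2=np.array([onz(w,c,np.max(np.nonzero(m[:25,c])[0])+.5,0,M)[:2] for c in range(225,318,2)])
L=[]
for e in(e1,e2):
  vx,vy,x0,y0=cv2.fitLine(e.astype(np.float32),cv2.DIST_HUBER,0,.01,.01).ravel();L.append((vx,vy,x0,y0));print('dir deg',np.degrees(np.arctan2(vy,vx)),x0,y0,'res',np.std((e-[x0,y0])@[-vy,vx]))
A=np.array([[L[0][0],-L[1][0]],[L[0][1],-L[1][1]]]);t=np.linalg.solve(A,[L[1][2]-L[0][2],L[1][3]-L[0][3]]);c=np.array([L[0][2]+t[0]*L[0][0],L[0][3]+t[0]*L[0][1]]);print('inner corner',c,'px',proj(w,[*c,0],M))
for hx,hy,hz,dx,dy in((.506,.1876,.088,.022,.04),(.506,.1876,0.004,.033,.048)):
  print([np.round(proj(w,[hx+i*dx,hy+j*dy,hz],M),1).tolist() for i,j in((-1,1),(1,1),(1,-1),(-1,-1))])
# dark pixels / holder extents
v=cv2.GaussianBlur(w['frame'],(0,0),.7).astype(int).sum(2)
sub=v[40:140,225:300];print(np.median(sub))
d=np.abs(w['frame'][40:140,225:300].astype(int)-np.median(w['frame'][40:140,290:300].reshape(-1,3),axis=0)).sum(2)>35
ys,xs=np.nonzero(cv2.morphologyEx(d.astype(np.uint8),cv2.MORPH_OPEN,np.ones((3,3))));r=cv2.minAreaRect(np.c_[xs+225,ys+40].astype(np.float32));print(r,cv2.boxPoints(r).round(1).tolist())
E
```

```text
[ 18  63 170] [ 12 150 104] [ 12 159  64] [ 18  97 139] [ 18  81 152] [ 13 113  77]Traceback (most recent call last):
  File "<stdin>", line 8, in <module>
    return _wrapreduction(a, np.maximum, 'max', axis, None, out,
                          keepdims=keepdims, initial=initial, where=where)
    return ufunc.reduce(obj, axis, dtype, out, **passkwargs)
           ~~~~~~~~~~~~^^^^^^^^^^^^^^^^^^^^^^^^^^^^^^^^^^^^^
ValueError: zero-size array to reduction operation maximum which has no identity
```

```bash
cat > m.py <<'E'
from h import *
s=arm.read_state();w=grab('wrist');M=T(w,s)
h=cv2.cvtColor(cv2.GaussianBlur(w['frame'],(0,0),.7),cv2.COLOR_RGB2HSV).astype(int)
m=(h[...,1]>105)|(h[...,2]<110)
e1=np.array([onz(w,300+np.argmax(m[r,300:350])-.5,r,0,M)[:2] for r in range(20,130,2)])
e2=np.array([onz(w,c,np.max(np.nonzero(m[:25,c])[0])+.5,0,M)[:2] for c in range(225,318,2) if m[:25,c].any()])
L=[]
for e in(e1,e2):
  vx,vy,x0,y0=cv2.fitLine(e.astype(np.float32),cv2.DIST_HUBER,0,.01,.01).ravel();L.append((vx,vy,x0,y0));print('dir deg',np.degrees(np.arctan2(vy,vx)),x0,y0,'res',np.std((e-[x0,y0])@[-vy,vx]))
A=np.array([[L[0][0],-L[1][0]],[L[0][1],-L[1][1]]]);t=np.linalg.solve(A,[L[1][2]-L[0][2],L[1][3]-L[0][3]]);c=np.array([L[0][2]+t[0]*L[0][0],L[0][3]+t[0]*L[0][1]]);print('inner corner',c,'px',proj(w,[*c,0],M))
for hx,hy,hz,dx,dy in((.506,.1876,.088,.022,.04),(.506,.1876,0.004,.033,.048)):
  print([np.round(proj(w,[hx+i*dx,hy+j*dy,hz],M),1).tolist() for i,j in((-1,1),(1,1),(1,-1),(-1,-1))])
d=(h[40:140,225:300,1]>77).astype(np.uint8)
ys,xs=np.nonzero(cv2.morphologyEx(d,cv2.MORPH_OPEN,np.ones((3,3))));r=cv2.minAreaRect(np.c_[xs+225,ys+40].astype(np.float32));print(r,cv2.boxPoints(r).round(1).tolist())
E
python3 m.py
```

```text
dir deg 86.23515 0.6005358 0.19039178 res 0.0004202769768999892
dir deg -3.8022346 0.52058345 0.29838812 res 0.0003334220954943303
inner corner [0.60726327 0.29262745] px (np.float64(327.2262189191758), np.float64(-0.11289105460022597))
[[238.1, 50.1], [277.0, 45.8], [282.2, 118.9], [245.9, 122.6]]
[[233.2, 56.4], [280.1, 51.2], [284.9, 121.5], [241.0, 126.1]]
((259.3470764160156, 88.01175689697266), (75.85284423828125, 46.70817184448242), 85.60128784179688) [[233.1999969482422, 52.0], [279.70001220703125, 48.400001525878906], [285.5, 124.0], [239.0, 127.5999984741211]]
```

The stop's inner corner is at (0.607,0.293) with yaw -3.8°. The holder is at about (0.506,0.186), so its home is (0.571,0.247). I go down over the holder now.

Call:
{"method": "play_rows", "body": {"rows": [[[0,0,0.8,0.5,3.1,-1.2,8.5],[0,0,0.8,0.5,3.1,-1.2,8.5],[0,0,0.8,0.4,3.0,-1.2,8.5],[0,0,0,0,0,-3.8,8.5],[0,0,0,0,0,-3.8,8.5],[0,0,0,0,0,-3.8,8.5],[0,0,0,0,0,-3.8,8.5],[0,0,0,0,0,-3.0,8.5]]]}}

```text
time: 3.32
tool_pos: [0.5045, 0.1832, 0.0531]
eef_rot: [-3.14, 0.001, 1.511]
ft_force: [0.1, -0.9, -0.1]
finger_gap: 0.0849
grip_force: 0.0
```

Close now, gently.

Call:
{"method": "play_rows", "body": {"rows": [[[0,0,0,0,0,0,8.5],[0,0,0,0,0,-0.4,4.2],[0,0,0,0,0,0,4.2],[0,0,0,0,0,0,4.2],[0,0,0,0,0,0,4.2],[0,0,0,0,0,0,4.2],[0,0,0,0,0,0,4.2],[0,0,0,0,0,0,4.2]]], "squeeze": 25}}

```text
time: 3.98
tool_pos: [0.5067, 0.1854, 0.0536]
eef_rot: [3.138, -0.001, 1.513]
ft_force: [-1.8, -1.0, 5.1]
finger_gap: 0.0431
grip_force: 24.5
```

Call:
{"method": "play_rows", "body": {"rows": [[[0,0,-0.5,0.4,0.4,0,4.2],[0,0,0,0.8,0.7,0,4.2],[0,0,0,0.8,0.7,0,4.2],[0,0,0,0.8,0.7,0,4.2],[0,0,0,0.8,0.7,0,4.2],[0,0,0,0.8,0.7,0,4.2],[0,0,0,0.8,0.7,0,4.2],[0,0,0,0,0,0,4.2]]]}}

```text
time: 4.65
tool_pos: [0.5593, 0.2324, 0.0536]
eef_rot: [3.139, -0.001, 1.505]
ft_force: [-0.8, 2.1, 4.3]
finger_gap: 0.0433
grip_force: 25.9
```

```bash
python3 - <<'E'
from h import *
s=arm.read_state();w=grab('wrist');M=T(w,s);b=grab('top');print(s['tool_pos'],s['eef_rot'],s['ft_force'])
A=cv2.resize(w['frame'][40:240,150:400],None,fx=2,fy=2);B=cv2.resize(b['frame'][168:228,180:255],None,fx=4,fy=4,interpolation=cv2.INTER_CUBIC)
C=np.zeros((400,800,3),np.uint8);C[:,:500]=A;C[:240,500:800]=B;cv2.imwrite('pics/e1.png',C[:,:,::-1])
E
```

```text
[0.55926096 0.23236438 0.05359549] [ 3.13862093e+00 -1.33541924e-03  1.50493362e+00] [-0.78919688  2.07028495  4.30016782]
```

View pics/e1.png

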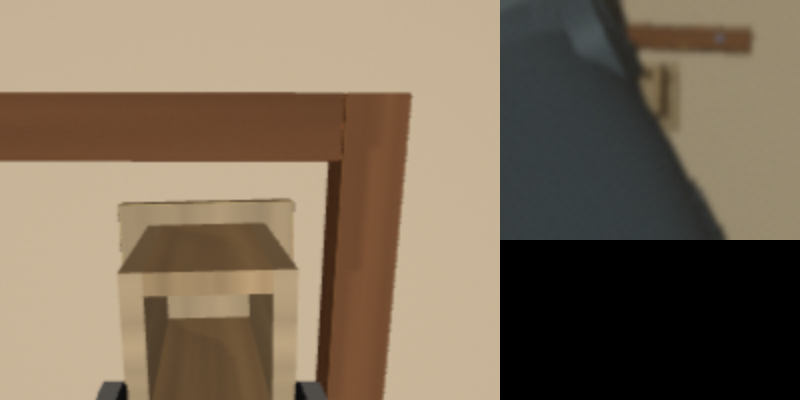

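The view shows the holder's foot front edge at crop row 202 (corners (118,204) and (295,202)), the side strip face at row 161 and the back strip face at about column 327. The gap is roughly 12 mm in x and 16 mm in y, and the holder is parallel. I compute it exactly.

```bash
python3 - <<'E'
from h import *
s=arm.read_state();w=grab('wrist');M=T(w,s)
f=lambda x,y,z:onz(w,149.75+x/2,39.75+y/2,z,M)
P=[f(118,203,.008),f(295,201,.008)];Q=[f(60,161,0),f(300,161,0)];B=[f(331,170,0),f(318,370,0)]
for n,p in zip(('footL','footR','side1','side2','back1','back2'),P+Q+B):print(n,np.round(p*1000,1))
E
```

```text
footL [526.8 282.1   8. ]
footR [592.9 278.5   8. ]
side1 [505.2 298.5   0. ]
side2 [596.3 292.5   0. ]
back1 [608.1 288.4   0. ]
back2 [602.1 206.2   0. ]
```

Call:
{"method": "play_rows", "body": {"rows": [[[0,0,0,0.3,0.3,0,4.2],[0,0,0,0.3,0.3,0,4.2],[0,0,0,0.3,0.3,0,4.2],[0,0,0,0.2,0.3,0,4.2],[0,0,0,0.1,0.1,0,4.2],[0,0,0,0.1,0.1,0,4.2],[0,0,0,0,0,0,4.2],[0,0,0,0,0,0,4.2]]]}}

```text
time: 5.47
tool_pos: [0.5698, 0.2438, 0.0535]
eef_rot: [3.141, 0.002, 1.504]
ft_force: [-7.6, -7.4, 13.4]
finger_gap: 0.0434
grip_force: 26.8
```

Call:
{"method": "play_rows", "body": {"rows": [[[0,0,0,0.1,0.1,0,4.2],[0,0,0,0.05,0.05,0,4.2],[0,0,0,0,0,0,4.2],[0,0,0,0,0,0,4.2],[0,0,0,0,0,0,4.2],[0,0,0,0,0,0,4.2],[0,0,0,0,0,0,4.2],[0,0,0,0,0,0,4.2]]]}}

```text
time: 6.13
tool_pos: [0.5711, 0.2453, 0.0534]
eef_rot: [3.141, 0.002, 1.504]
ft_force: [-7.5, -6.6, 12.9]
finger_gap: 0.0427
grip_force: 26.8
```

```bash
python3 - <<'E'
from h import *
w=grab('wrist')
cv2.imwrite('pics/e2.png',cv2.resize(w['frame'][40:240,150:400],None,fx=2,fy=2)[:,:,::-1])
E
```

```text
(no output)
```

View pics/e2.png

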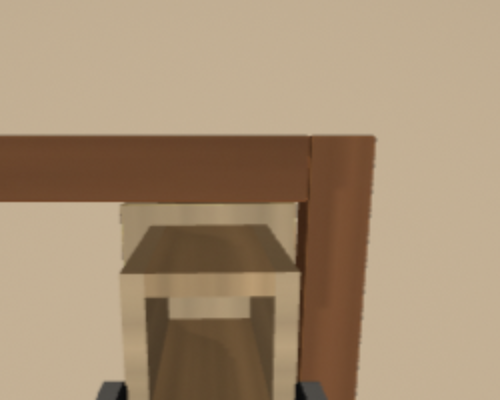

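The foot is now within about 1 mm of the side strip (row 204 against 202) and about 1-2 mm from the back strip, and parallel. I give one more small push, then open.

Call:
{"method": "play_rows", "body": {"rows": [[[0,0,0,0.1,0.1,0,4.2],[0,0,0,0.1,0.05,0,4.2],[0,0,0,0,0,0,4.2],[0,0,0,0,0,0,4.2],[0,0,0,0,0,0,4.2],[0,0,0,0,0,0,4.2],[0,0,0,0,0,0,4.2],[0,0,0,0,0,0,4.2]]]}}

```text
time: 6.85
tool_pos: [0.5721, 0.2463, 0.0535]
eef_rot: [-3.14, 0.003, 1.504]
ft_force: [-10.2, -8.2, 18.9]
finger_gap: 0.0426
grip_force: 27.3
```

Call:
{"method": "play_rows", "body": {"rows": [[[0,0,0,0,0,0,8.5],[0,0,0,0,0,0,8.5],[0,0,0,0,0,0,8.5],[0,0,0,0,0,0,8.5],[0,0,0,0,0,0,8.5],[0,0,0,0,0,1.0,8.5],[0,0,0,0,0,3.0,8.5],[0,0,0,0,0,3.0,8.5]]]}}

```text
time: 7.52
tool_pos: [0.5728, 0.2479, 0.1215]
eef_rot: [-3.139, 0.001, 1.505]
ft_force: [0.4, 0.2, 0.1]
finger_gap: 0.0849
grip_force: 0.0
```

Call:
{"method": "play_rows", "body": {"rows": [[[0,0,0,0,-1.0,3.5,8.5],[0,0,0,-0.5,-2.0,3.0,8.5],[0,0,0,-0.5,-2.0,3.0,8.5],[0,0,0,-0.5,-2.0,3.0,8.5],[0,0,0,-0.5,-2.0,2.0,8.5],[0,0,0,0,-1.0,1.0,8.5],[0,0,0,0,0,0,8.5],[0,0,0,0,0,0,8.5]]]}}

```text
time: 8.18
tool_pos: [0.5542, 0.1483, 0.2762]
eef_rot: [3.141, -0.0, 1.504]
ft_force: [-0.4, -0.3, -0.4]
finger_gap: 0.0853
grip_force: 0.0
```

```bash
python3 - <<'E'
from h import *
s=arm.read_state();w=grab('wrist');M=T(w,s);print(s['tool_pos'],s['eef_rot'])
C=np.array([.6073,.2926]);y=np.radians(-3.78);R=np.array([[np.cos(y),-np.sin(y)],[np.sin(y),np.cos(y)]])
def st(x,y,z):return np.append(C+R@[x,y],z)
print('pred rim',[np.round(proj(w,st(-.033+i*.022,-.048+j*.04,.088),M),1).tolist() for i,j in((-1,1),(1,1),(1,-1),(-1,-1))])
print('pred corner',proj(w,st(0,0,0),M),proj(w,st(0,0,.024),M))
cv2.imwrite('pics/e3.png',w['frame'][:,:,::-1])
E
```

```text
[0.5542254  0.14833304 0.27616119] [ 3.14130062e+00 -4.72551655e-04  1.50371609e+00]
pred rim [[245.7, 45.7], [284.4, 45.7], [282.5, 118.3], [246.3, 118.3]]
pred corner (np.float64(286.15392027519437), np.float64(52.519912218823634)) (np.float64(288.02522401596065), np.float64(49.15908562053866))
```

View pics/e3.png

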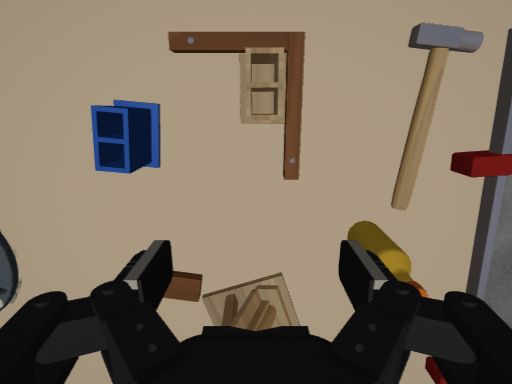

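The rim is at columns 246–285 and rows 47–118, as predicted for home, so the holder is snug. Now the left thick dowel: I go to a pregrasp along its axis.

Call:
{"method": "play_rows", "body": {"rows": [[[0,0,-6.6,-0.6,-2.0,0,8.5],[0,0,-6.6,-0.6,-2.0,0,8.5],[0,0,-6.6,-0.6,-2.0,0,8.5],[0,0,-6.6,-0.6,-2.0,0,8.5],[0,0,-6.6,-0.6,-2.0,0,8.5],[0,0,-6.6,-0.6,-2.0,0,8.5],[0,0,-6.6,-0.6,-2.0,0,8.5],[0,0,-6.6,-0.6,-2.0,0,8.5]]]}}

```text
time: 8.9
tool_pos: [0.5053, -0.0115, 0.2743]
eef_rot: [-3.139, 0.003, 0.579]
ft_force: [0.1, 0.0, -0.4]
finger_gap: 0.0849
grip_force: 0.0
```

Call:
{"method": "play_rows", "body": {"rows": [[[0,0,-6.5,-0.6,-2.0,0,8.5],[0,0,-6.5,-0.6,-2.0,0,8.5],[0,0,-6.5,-0.6,-2.0,0,8.5],[1.5,-6.1,0,-0.2,-1.3,-1.3,8.5],[1.5,-6.1,0,-0.2,-1.3,-1.3,8.5],[1.5,-6.1,0,-0.2,-1.3,-1.3,8.5],[1.5,-6.1,0,-0.2,-1.4,-1.3,8.5],[0,0,0,0,0,0,8.5]]]}}

```text
time: 9.57
tool_pos: [0.4708, -0.1229, 0.2142]
eef_rot: [-3.132, -0.431, 0.236]
ft_force: [-1.8, 2.1, 0.0]
finger_gap: 0.085
grip_force: 0.0
```

```bash
cat > dw.py <<'E'
from h import *
import sys
from scipy.spatial.transform import Rotation as R
E=np.array(eval(sys.argv[1]));yaw=np.radians(14);a=np.array([-.4226*np.cos(yaw),-.4226*np.sin(yaw),.9063])
s=arm.read_state();w=grab('wrist');M=T(w,s)
Rt=R.from_euler('xyz',s['eef_rot']).as_matrix();print('tcp',np.round(s['tool_pos'],4),'rot',np.round(s['eef_rot'],3))
want=np.c_[np.r_[0,0,0],0*a,0*a]
z=-a;y=-np.array([-np.sin(yaw),np.cos(yaw),0]);W=np.c_[np.cross(y,z),y,z]
print('turn needed deg',np.round(np.degrees(R.from_matrix(W@Rt.T).as_rotvec()),1))
print('E in tool mm',np.round(Rt.T@(E-s['tool_pos'])*1000,1))
for k in(0,20,40,60,80):
  u,v=proj(w,E-a*k/1000,M);e=proj(w,E-a*k/1000+y*.011,M);print(k,'pred axis px',round(u,1),round(v,1),'halfw',round(e[0]-u,1))
u,v=map(int,proj(w,E-a*.02,M));x0,y0=max(u-60,0),max(v-70,0)
g=w['frame'][y0:v+70,x0:u+60]
cv2.imwrite('pics/%s.png'%sys.argv[2],cv2.resize(w['frame'][:300],None,fx=1.5,fy=1.5)[:,:,::-1])
E
python3 dw.py "(.500,-.1205,.178)" f1
```

```text
tcp [ 0.4708 -0.1229  0.2142] rot [-3.132 -0.431  0.236]
turn needed deg [-0.4 -0.4  0.3]
E in tool mm [11.2  5.  44.9]
0 pred axis px 260.7 188.0 halfw 14.0
20 pred axis px 260.4 181.6 halfw 12.9
40 pred axis px 260.1 176.1 halfw 12.0
60 pred axis px 259.9 171.4 halfw 11.2
80 pred axis px 259.7 167.3 halfw 10.5
```

```bash
python3 - <<'E'
from h import *
w=grab('wrist');h=cv2.cvtColor(cv2.GaussianBlur(w['frame'],(0,0),.6),cv2.COLOR_RGB2HSV)
print('cols',list(range(232,292,2)))
for r in(165,170,174,178,182,186,190,194,198,202,208):print(r,h[r,232:292:2,2].tolist())
print('S');
for r in(165,178,186,190,194,202):print(r,h[r,232:292:2,1].tolist())
E
```

```text
cols [232, 234, 236, 238, 240, 242, 244, 246, 248, 250, 252, 254, 256, 258, 260, 262, 264, 266, 268, 270, 272, 274, 276, 278, 280, 282, 284, 286, 288, 290]
165 [137, 137, 136, 137, 137, 137, 136, 128, 107, 105, 110, 86, 87, 90, 90, 91, 92, 90, 88, 87, 86, 100, 106, 114, 138, 140, 140, 140, 141, 141]
170 [113, 113, 114, 112, 107, 107, 108, 107, 105, 101, 86, 79, 80, 86, 90, 93, 94, 93, 90, 85, 77, 77, 103, 105, 105, 107, 107, 107, 107, 107]
174 [104, 105, 105, 104, 105, 105, 106, 111, 112, 106, 89, 79, 82, 89, 93, 95, 96, 95, 90, 86, 80, 72, 90, 114, 114, 110, 104, 105, 104, 104]
178 [99, 99, 99, 99, 99, 99, 103, 132, 135, 123, 89, 79, 84, 91, 95, 96, 97, 95, 91, 85, 80, 72, 95, 134, 133, 119, 99, 99, 100, 100]
182 [106, 107, 107, 107, 107, 108, 111, 133, 135, 128, 99, 81, 86, 92, 96, 98, 97, 96, 92, 85, 79, 77, 97, 135, 135, 123, 109, 109, 109, 109]
186 [109, 109, 110, 109, 110, 110, 112, 134, 137, 133, 103, 82, 88, 93, 101, 104, 119, 127, 116, 96, 84, 79, 89, 133, 137, 124, 108, 108, 107, 107]
190 [151, 151, 150, 145, 143, 143, 143, 143, 143, 143, 123, 83, 107, 137, 137, 133, 134, 1
[... 807 characters left out ...]
, 82, 82, 83, 81]
178 [116, 116, 116, 118, 116, 118, 114, 100, 98, 102, 120, 129, 131, 129, 132, 128, 129, 129, 132, 132, 131, 131, 113, 97, 98, 105, 116, 116, 120, 117]
186 [117, 117, 118, 115, 116, 116, 116, 99, 97, 98, 116, 131, 130, 129, 129, 125, 118, 110, 117, 122, 127, 132, 117, 98, 97, 105, 116, 118, 114, 114]
190 [81, 81, 82, 83, 82, 82, 82, 82, 82, 82, 89, 129, 117, 99, 99, 98, 99, 99, 99, 99, 98, 98, 111, 91, 81, 81, 81, 81, 81, 83]
194 [81, 83, 82, 81, 82, 82, 82, 82, 83, 82, 89, 105, 98, 99, 98, 98, 97, 97, 96, 98, 98, 98, 99, 97, 83, 81, 83, 83, 81, 83]
202 [98, 98, 99, 98, 98, 98, 98, 97, 98, 106, 88, 98, 98, 99, 98, 99, 100, 97, 98, 99, 98, 97, 97, 95, 85, 82, 82, 82, 82, 82]
```

```bash
python3 - <<'E'
from h import *
s=arm.read_state();w=grab('wrist');M=T(w,s);a=grab('scene');MS=T(a)
from scipy.spatial.transform import Rotation as R
Rt=R.from_euler('xyz',s['eef_rot']).as_matrix()
def tri(rs):
  A=np.zeros((3,3));b=np.zeros(3)
  for o,d in rs:
    d=d/np.linalg.norm(d);P=np.eye(3)-np.outer(d,d);A+=P;b+=P@o
  p=np.linalg.solve(A,b);return p,[round(1000*np.linalg.norm(np.cross(p-o,d/np.linalg.norm(d))),1) for o,d in rs]
p,e=tri([ray(w,265,200,M),ray(a,175.3,177.6,MS)]);print(p,e,'tool',Rt.T@(p-s['tool_pos'])*1000)
h=cv2.cvtColor(cv2.GaussianBlur(w['frame'],(0,0),.6),cv2.COLOR_RGB2HSV)
for r in(204,208,210,212,214,216,218,220,224):print(r,h[r,244:290:2,2].tolist(),h[r,244:290:4,1].tolist())
E
```

```text
[ 0.49988326 -0.12476228  0.1766103 ] [np.float64(2.8), np.float64(2.8)] tool [ 1.09788494  6.06046219 49.69253142]
204 [153, 152, 113, 122, 134, 133, 133, 132, 125, 118, 120, 130, 136, 137, 140, 142, 139, 124, 123, 123, 123, 123, 124] [98, 104, 99, 100, 98, 98, 98, 98, 99, 83, 83, 84]
208 [153, 152, 106, 104, 129, 133, 129, 120, 118, 124, 134, 136, 139, 141, 141, 136, 125, 127, 124, 120, 121, 121, 121] [98, 108, 95, 97, 99, 97, 99, 98, 94, 82, 82, 82]
210 [153, 152, 106, 102, 124, 130, 123, 117, 121, 132, 136, 138, 141, 142, 138, 130, 126, 128, 129, 129, 129, 130, 130] [98, 108, 88, 97, 97, 98, 99, 96, 87, 83, 83, 82]
212 [152, 152, 105, 103, 124, 125, 119, 120, 129, 136, 138, 140, 142, 140, 132, 129, 130, 129, 130, 130, 130, 131, 131] [97, 109, 82, 96, 97, 98, 97, 95, 82, 82, 82, 82]
214 [119, 117, 91, 104, 125, 126, 125, 126, 135, 137, 140, 141, 140, 134, 129, 130, 129, 130, 130, 131, 131, 131, 131] [109, 118, 82, 86, 96, 98, 97, 83, 81, 82, 82, 82]
216 [79, 80, 78, 107, 129, 129, 130, 130, 130, 132, 135, 133, 131, 130, 130, 130, 131, 131, 131, 131, 132, 132, 132] [129, 131, 81, 82, 84, 91, 84, 82, 82, 82, 83, 81]
218 [83, 85, 86, 112, 134, 134, 134, 133, 134, 134, 134, 134, 134, 133, 134, 134, 134, 134, 134, 134, 134, 134, 133] [123, 125, 82, 82, 84, 84, 82, 82, 82, 82, 82, 82]
220 [128, 128, 128, 131, 134, 133, 134, 133, 133, 133, 133, 133, 133, 133, 133, 133, 133, 133, 133, 133, 131, 125, 125] [84, 84, 84, 82, 81, 81, 82, 82, 84, 82, 84, 84]
224 [121, 121, 121, 121, 122, 122, 121, 122, 123, 123, 123, 123, 123, 123, 122, 123, 123, 123, 123, 123, 124, 123, 123] [84, 82, 84, 82, 83, 83, 83, 82, 83, 81, 82, 83]
```

End face centre at pixel (264.5,201.5); the dowel side spans columns 251.5–275.5. The tool therefore needs +7 mm along its y, then 95 mm along its axis.

Call:
{"method": "play_rows", "body": {"rows": [[[0,0,0,0.17,-0.7,0,8.5],[-0.2,-0.2,0.1,0.65,0.16,-1.43,8.5],[-0.2,-0.2,0.1,0.65,0.16,-1.43,8.5],[0,0,0,0.65,0.16,-1.43,8.5],[0,0,0,0.65,0.16,-1.43,8.5],[0,0,0,0.65,0.16,-1.43,8.5],[0,0,0,0.65,0.16,-1.43,8.5],[0,0,0,0,0,0,8.5]]]}}

```text
time: 10.43
tool_pos: [0.5219, -0.1212, 0.1365]
eef_rot: [3.133, -0.441, 0.252]
ft_force: [0.0, -0.3, 0.3]
finger_gap: 0.0855
grip_force: 0.0
```

Call:
{"method": "play_rows", "body": {"rows": [[[0,0,0,0,0,0,8.5],[0,0,0,0,0,0,2.0],[0,0,0,0,0,0,2.0],[0,0,0,0,0,0,2.0],[0,0,0,0,0,0,2.0],[0,0,0,0,0,0,2.0],[0,0,0,0,0,0,2.0],[0,0,0,0,0,0,2.0]]], "squeeze": 30}}

```text
time: 11.1
tool_pos: [0.5207, -0.1222, 0.1392]
eef_rot: [3.131, -0.445, 0.251]
ft_force: [-2.8, 0.4, 6.2]
finger_gap: 0.0207
grip_force: 29.2
```

Call:
{"method": "play_rows", "body": {"rows": [[[0,0,0,-0.33,-0.08,0.72,2.0],[0,0,0,-0.66,-0.16,1.45,2.0],[0,0,0,-0.66,-0.16,1.45,2.0],[0,0,0,-0.66,-0.16,1.45,2.0],[0,0,0,-0.66,-0.16,1.45,2.0],[0,0,0,-0.66,-0.16,1.45,2.0],[0,0,0,-0.66,-0.16,1.45,2.0],[0,0,0,-0.66,-0.16,1.45,2.0]]], "squeeze": 40}}

```text
time: 11.77
tool_pos: [0.4703, -0.1342, 0.2483]
eef_rot: [3.131, -0.443, 0.251]
ft_force: [0.5, -0.4, -0.6]
finger_gap: 0.0205
grip_force: 32.1
```

Call:
{"method": "play_rows", "body": {"rows": [[[-1.5,6.2,0,0,1.5,0.3,2.0],[-1.5,6.2,0,0.3,2.5,0.2,2.0],[-1.5,6.2,0,0.3,2.5,0,2.0],[-1.5,6.1,0,0.3,2.5,0,2.0],[0,0,6.6,0.8,2.6,0,2.0],[0,0,6.6,0.8,2.6,0,2.0],[0,0,6.6,0.8,2.6,0,2.0],[0,0,6.6,0.8,2.6,0,2.0]]]}}

```text
time: 12.43
tool_pos: [0.5122, 0.0612, 0.2523]
eef_rot: [3.137, 0.001, 0.716]
ft_force: [1.1, -0.3, -0.6]
finger_gap: 0.0207
grip_force: 32.2
```

Call:
{"method": "play_rows", "body": {"rows": [[[0,0,6.6,0.8,2.6,0,2.0],[0,0,6.6,0.8,2.6,0,2.0],[0,0,6.6,0.8,2.6,0,2.0],[0,0,6.5,0.8,2.6,0,2.0],[0,0,6.5,0.8,2.6,0,2.0],[0,0,6.5,0.8,2.6,0,2.0],[0,0,6.4,0.6,2.6,0,2.0],[0,0,0,0,0,0,2.0]]]}}

```text
time: 13.1
tool_pos: [0.5666, 0.2456, 0.2516]
eef_rot: [3.137, -0.001, 1.517]
ft_force: [-1.3, -0.0, -1.2]
finger_gap: 0.0206
grip_force: 32.2
```

```bash
cat > dm.py <<'E'
from h import *
from scipy.spatial.transform import Rotation as R
s=arm.read_state();w=grab('wrist','g.png');M=T(w,s);print(np.round(s['tool_pos'],4),np.round(s['eef_rot'],4),s['finger_gap'])
Rt=R.from_euler('xyz',s['eef_rot']).as_matrix();p=s['tool_pos']
for k in(0,30,60,114):
  q=p+Rt[:,2]*k/1000;e=q+Rt[:,1]*.011;print(k,np.round(proj(w,q,M),1),'hw',round(proj(w,e,M)[0]-proj(w,q,M)[0],1))
h=cv2.cvtColor(cv2.GaussianBlur(w['frame'],(0,0),.6),cv2.COLOR_RGB2HSV)
print('cols',list(range(226,290,2)))
for r in range(130,240,6):print(r,h[r,226:290:2,2].tolist())
E
python3 dm.py
```

```text
[0.5666 0.2456 0.2516] [ 3.1373e+00 -1.0000e-03  1.5170e+00] 0.020594580810685555
0 [256.7 223.7] hw 17.1
30 [256.4 208. ] hw 14.8
60 [256.3 196.1] hw 13.0
114 [256.1 180.5] hw 10.7
cols [226, 228, 230, 232, 234, 236, 238, 240, 242, 244, 246, 248, 250, 252, 254, 256, 258, 260, 262, 264, 266, 268, 270, 272, 274, 276, 278, 280, 282, 284, 286, 288]
130 [190, 190, 190, 190, 186, 157, 154, 151, 150, 150, 151, 152, 151, 148, 152, 156, 157, 161, 163, 160, 155, 152, 150, 146, 151, 159, 163, 158, 81, 102, 105, 105]
136 [190, 190, 190, 190, 178, 153, 153, 138, 120, 119, 114, 111, 109, 112, 113, 113, 114, 115, 107, 108, 109, 111, 110, 108, 108, 112, 147, 149, 84, 104, 105, 106]
142 [190, 190, 190, 190, 175, 153, 154, 162, 171, 168, 116, 152, 155, 153, 156, 158, 160, 162, 162, 163, 163, 157, 119, 125, 167, 171, 167, 142, 89, 107, 104, 107]
148 [190, 190, 190, 190, 175, 152, 154, 158, 163, 160, 105, 153, 157, 153, 157, 161, 162, 166, 168, 164, 159, 148, 93, 109, 160, 162, 162, 134, 77, 105, 105, 108]
154 [190, 190, 190, 190, 189, 159, 154, 164, 174, 171, 107, 153, 157, 153, 157, 161, 163, 166, 16
[... 1473 characters left out ...]
 190, 190, 190, 186, 96, 82, 85, 87, 89, 90, 89, 90, 87, 85, 84, 81, 78, 76, 112, 187, 190, 190, 189, 137, 110, 119, 119, 118, 116]
220 [190, 190, 190, 190, 190, 190, 169, 89, 85, 87, 90, 91, 90, 90, 89, 89, 86, 84, 81, 77, 74, 81, 162, 190, 190, 187, 114, 107, 119, 119, 118, 115]
226 [190, 190, 190, 190, 190, 189, 141, 84, 87, 89, 91, 91, 90, 90, 90, 89, 86, 85, 81, 74, 73, 76, 112, 186, 190, 187, 98, 107, 118, 109, 118, 113]
232 [75, 75, 75, 51, 13, 99, 99, 86, 87, 90, 93, 92, 92, 91, 89, 89, 87, 84, 82, 78, 72, 76, 82, 163, 144, 14, 35, 73, 75, 75, 76, 91]
238 [75, 75, 67, 19, 12, 50, 86, 87, 89, 91, 93, 93, 91, 91, 90, 89, 88, 85, 81, 74, 71, 74, 77, 110, 117, 13, 17, 55, 75, 75, 75, 75]
```

```bash
python3 - <<'E'
from h import *
s=arm.read_state();w=grab('wrist');a=grab('scene');MS=T(a);p=s['tool_pos'];print(a['frame'].shape)
u,v=map(int,proj(a,p-[0,0,.1],MS));print(u,v,'tcp',proj(a,p,MS),'tip',proj(a,p-[0,0,.114],MS))
A=cv2.resize(w['frame'][110:250,200:315],None,fx=4,fy=4,interpolation=cv2.INTER_CUBIC)[:560,:400]
x0,y0=u-49,v-80;B=cv2.resize(a['frame'][y0:y0+140,x0:x0+98],None,fx=4,fy=4,interpolation=cv2.INTER_CUBIC);print('crop0',x0,y0)
cv2.imwrite('pics/last.png',np.hstack([A,B])[:,:,::-1])
E
```

```text
(384, 512, 3)
309 156 tcp (np.float64(312.7735334113841), np.float64(125.44921840472243)) tip (np.float64(308.79899005181335), np.float64(160.75587203597303))
crop0 260 76
```

View pics/last.png

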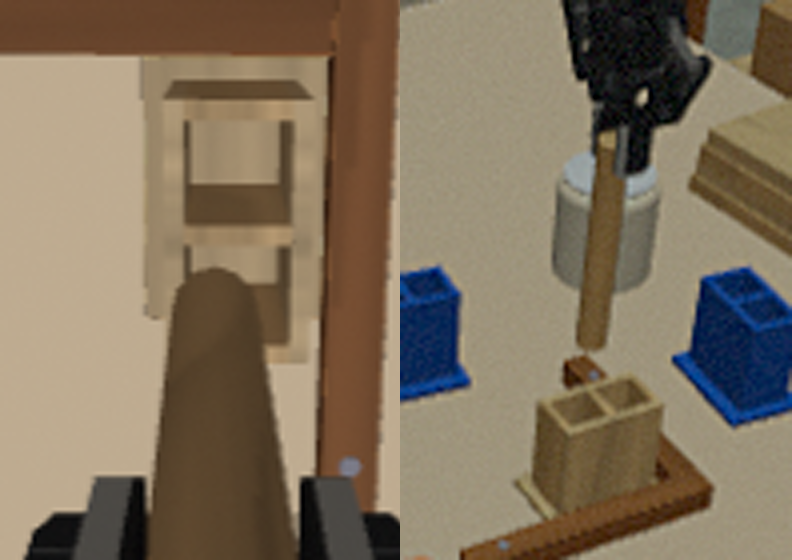

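The dowel hangs nearly upright in the grip, with its tip at wrist pixel (253,177) and scene pixel (308,163). The tip sits about 3 mm to -x of the tool axis. The holder is snug in the corner, its compartments open. I shift over the far compartment, lower to just above the rim and recheck.

Call:
{"method": "play_rows", "body": {"rows": [[[0,0,-0.3,0.3,0.8,0,2.0],[0,0,-0.4,0.3,0.8,0,2.0],[0,0,0,0.3,0.65,0,2.0],[0,0,0,0,0,-1.3,2.0],[0,0,0,0,0,-1.3,2.0],[0,0,0,0,0,-1.2,2.0],[0,0,0,0,0,0,2.0],[0,0,0,0,0,0,2.0]]]}}

```text
time: 13.92
tool_pos: [0.5749, 0.2643, 0.214]
eef_rot: [3.138, 0.001, 1.495]
ft_force: [-0.1, -0.1, -0.5]
finger_gap: 0.0208
grip_force: 32.2
```

```bash
cat > dm2.py <<'E'
from h import *
from scipy.spatial.transform import Rotation as R
import sys
cy=float(sys.argv[1])
s=arm.read_state();w=grab('wrist','g2.png');M=T(w,s);p=s['tool_pos'];print(np.round(p,4),np.round(s['eef_rot'],4))
C=np.array([.6073,.2926]);y=np.radians(-3.78);Q=np.array([[np.cos(y),-np.sin(y)],[np.sin(y),np.cos(y)]])
def st(x,yy,z):return np.append(C+Q@[x,yy],z)
c=st(-.033,-.048+cy,.088)
for n,q in dict(cen=c,xm=st(-.049,-.048+cy,.088),xp=st(-.017,-.048+cy,.088),ym=st(-.033,-.048+cy-.0155,.088),yp=st(-.033,-.048+cy+.0155,.088),yp_edge_tip=st(-.033,-.048+cy+.011,.095)).items():print(n,np.round(proj(w,q,M),1))
h=cv2.cvtColor(cv2.GaussianBlur(w['frame'],(0,0),.6),cv2.COLOR_RGB2HSV)
u=int(proj(w,c,M)[0]);cs=range(u-34,u+36,2);print('cols',list(cs))
for r in range(138,232,5):print(r,h[r,cs.start:cs.stop:2,2].tolist())
E
python3 dm2.py .0185
```

```text
[0.5749 0.2643 0.214 ] [3.1377e+00 5.0000e-04 1.4950e+00]
cen [253.1 177. ]
xm [238.1 177.1]
xp [268.1 176.8]
ym [253.3 190.9]
yp [253.  162.6]
yp_edge_tip [253.  168.1]
cols [219, 221, 223, 225, 227, 229, 231, 233, 235, 237, 239, 241, 243, 245, 247, 249, 251, 253, 255, 257, 259, 261, 263, 265, 267, 269, 271, 273, 275, 277, 279, 281, 283, 285, 287]
138 [103, 103, 104, 104, 103, 104, 104, 103, 103, 103, 103, 104, 103, 103, 103, 103, 104, 103, 103, 104, 103, 103, 103, 103, 104, 104, 104, 103, 103, 102, 93, 106, 105, 105, 109]
143 [179, 180, 179, 179, 171, 149, 148, 146, 146, 148, 150, 151, 152, 148, 147, 150, 153, 154, 157, 158, 155, 154, 151, 149, 145, 146, 150, 156, 155, 128, 76, 106, 105, 106, 115]
148 [190, 191, 191, 192, 184, 156, 155, 152, 149, 137, 137, 128, 127, 126, 126, 128, 130, 131, 133, 135, 133, 121, 118, 116, 114, 127, 157, 164, 163, 135, 78, 106, 105, 106, 115]
153 [191, 191, 191, 191, 185, 157, 155, 138, 97, 94, 94, 93, 92, 91, 91, 92, 92, 92, 93, 96, 99, 102, 99, 98, 95, 95, 121, 163, 164, 128, 74, 106, 105, 106, 115]
158 [191, 191, 191, 191, 179, 155, 142, 110, 118, 
[... 1785 characters left out ...]
4, 163, 162, 120, 102, 111, 117, 118, 117]
213 [191, 191, 191, 191, 191, 191, 191, 179, 167, 163, 101, 81, 84, 86, 89, 89, 89, 90, 89, 87, 85, 83, 79, 78, 82, 155, 167, 178, 189, 112, 106, 118, 119, 119, 118]
218 [191, 191, 191, 191, 191, 191, 191, 185, 174, 172, 117, 84, 85, 88, 90, 90, 90, 90, 90, 86, 85, 83, 80, 75, 77, 126, 175, 185, 188, 97, 106, 119, 120, 119, 118]
223 [191, 191, 191, 191, 191, 192, 191, 187, 176, 172, 96, 86, 88, 89, 92, 91, 90, 90, 90, 88, 85, 84, 79, 75, 75, 95, 168, 185, 187, 100, 108, 120, 119, 118, 116]
228 [191, 191, 183, 175, 175, 176, 175, 166, 147, 147, 89, 87, 89, 91, 92, 92, 91, 91, 90, 88, 85, 84, 80, 73, 75, 79, 131, 180, 173, 90, 102, 113, 112, 111, 112]
```

```bash
python3 - <<'E'
from h import *
s=arm.read_state();w=grab('wrist');M=T(w,s);a=grab('scene');MS=T(a);p=s['tool_pos']
h=cv2.cvtColor(cv2.GaussianBlur(w['frame'],(0,0),.8),cv2.COLOR_RGB2HSV)
print('wrist S, cols 236..270')
for r in range(164,206,3):print(r,h[r,236:272:3,1].tolist())
C=np.array([.6073,.2926]);y=np.radians(-3.78);Q=np.array([[np.cos(y),-np.sin(y)],[np.sin(y),np.cos(y)]])
st=lambda x,yy,z:np.append(C+Q@[x,yy],z)
print('scene rim pred',[np.round(proj(a,st(-.033+i*.022,-.048+j*.04,.088),MS),1).tolist() for i,j in((-1,1),(1,1),(1,-1),(-1,-1))])
print('tcp',proj(a,p,MS),'tip',proj(a,p-[0,0,.114],MS))
g=cv2.cvtColor(cv2.GaussianBlur(a['frame'],(0,0),.6),cv2.COLOR_RGB2HSV)
print('scene cols',list(range(296,332,2)))
for r in range(140,190,2):print(r,g[r,296:332:2,1].tolist(),g[r,296:332:2,2].tolist())
E
```

```text
wrist S, cols 236..270
164 [87, 101, 89, 89, 89, 90, 88, 87, 87, 89, 99, 82]
167 [86, 108, 83, 81, 81, 82, 82, 80, 82, 82, 106, 81]
170 [86, 109, 83, 82, 81, 82, 82, 80, 80, 82, 105, 82]
173 [85, 112, 83, 82, 81, 81, 82, 80, 81, 83, 104, 81]
176 [84, 115, 104, 104, 109, 110, 109, 110, 110, 110, 105, 81]
179 [83, 118, 126, 127, 129, 129, 129, 127, 128, 128, 106, 81]
182 [83, 120, 130, 129, 129, 127, 127, 129, 129, 127, 109, 82]
185 [82, 123, 129, 127, 127, 127, 127, 127, 127, 127, 110, 82]
188 [82, 125, 126, 127, 127, 126, 127, 127, 131, 129, 113, 82]
191 [83, 120, 125, 127, 127, 127, 127, 126, 126, 129, 112, 82]
194 [81, 95, 113, 129, 127, 129, 129, 131, 129, 128, 97, 82]
197 [82, 98, 121, 126, 127, 129, 130, 129, 129, 128, 102, 82]
200 [82, 109, 127, 129, 127, 130, 130, 127, 128, 128, 112, 83]
203 [81, 109, 126, 131, 129, 127, 129, 129, 129, 131, 112, 82]
scene rim pred [[316.8, 167.4], [325.2, 175.8], [301.2, 183.5], [293.3, 174.8]]
tcp (np.float64(319.8154185510367), np.float64(136.99176926717325)) tip (np.float64(315.4520766888532), np.float64(170.67996788606425))
scene cols [296
[... 3734 characters left out ...]
 101, 96, 95, 94, 114, 120, 121, 125, 125, 123, 126, 106, 57, 53, 56] [90, 94, 137, 139, 138, 143, 138, 119, 104, 103, 106, 110, 114, 111, 116, 157, 158, 158]
184 [146, 141, 138, 102, 110, 123, 130, 128, 121, 124, 126, 131, 122, 119, 131, 68, 53, 56] [91, 94, 98, 127, 127, 114, 108, 106, 101, 103, 107, 109, 113, 111, 105, 147, 160, 158]
186 [137, 142, 135, 123, 122, 126, 126, 123, 128, 121, 119, 125, 121, 126, 139, 151, 68, 54] [91, 95, 96, 102, 115, 111, 111, 104, 98, 105, 109, 112, 114, 111, 103, 103, 147, 161]
188 [142, 138, 131, 122, 123, 125, 126, 134, 121, 123, 119, 117, 120, 119, 150, 168, 162, 66] [90, 96, 97, 107, 116, 110, 111, 103, 101, 106, 109, 113, 113, 109, 102, 100, 101, 146]
```

The grasp ended about 7–8 mm off the tool axis along tool x (tip edge at wrist row 177, and about 171 when centred), so I shift +6.5 mm in y and recheck before lowering.

Call:
{"method": "play_rows", "body": {"rows": [[[0,0,0,0,0.3,0,2.0],[0,0,0,0.05,0.35,0,2.0],[0,0,0,0,0,0,2.0],[0,0,0,0,0,0,2.0],[0,0,0,0,0,0,2.0],[0,0,0,0,0,0,2.0],[0,0,0,0,0,0,2.0],[0,0,0,0,0,0,2.0]]]}}

```text
time: 14.73
tool_pos: [0.5756, 0.2708, 0.2143]
eef_rot: [3.137, 0.0, 1.495]
ft_force: [-0.1, -0.1, -0.1]
finger_gap: 0.0206
grip_force: 32.2
```

```bash
cat > dm3.py <<'E'
from h import *
import sys
cy=float(sys.argv[1])
s=arm.read_state();w=grab('wrist');M=T(w,s);p=s['tool_pos'];print(np.round(p,4),np.round(s['eef_rot'],4))
C=np.array([.6073,.2926]);y=np.radians(-3.78);Q=np.array([[np.cos(y),-np.sin(y)],[np.sin(y),np.cos(y)]])
st=lambda x,yy,z:np.append(C+Q@[x,yy],z)
for n,q in dict(xm=st(-.049,-.048+cy,.088),xp=st(-.017,-.048+cy,.088),ym=st(-.033,-.048+cy-.0155,.088),yp=st(-.033,-.048+cy+.0155,.088)).items():print(n,np.round(proj(w,q,M),1),end=' ')
h=cv2.cvtColor(cv2.GaussianBlur(w['frame'],(0,0),.6),cv2.COLOR_RGB2HSV)
print('\nV|S cols',list(range(230,276,3)))
for r in range(150,214,2):print(r,h[r,230:276:3,2].tolist(),h[r,236:270:6,1].tolist())
E
python3 dm3.py .0185
```

```text
[0.5756 0.2708 0.2143] [3.1368e+00 1.0000e-04 1.4954e+00]
xm [238. 183.] xp [267.8 182.7] ym [253.1 196.7] yp [252.7 168.7] 
V|S cols [230, 233, 236, 239, 242, 245, 248, 251, 254, 257, 260, 263, 266, 269, 272, 275]
150 [155, 153, 154, 158, 158, 154, 155, 160, 165, 167, 160, 156, 151, 152, 163, 163] [81, 81, 81, 82, 81, 81]
152 [155, 153, 152, 153, 153, 149, 151, 156, 159, 162, 153, 149, 145, 149, 163, 163] [82, 83, 84, 83, 85, 84]
154 [155, 153, 110, 101, 100, 100, 102, 104, 105, 107, 105, 101, 98, 119, 163, 164] [102, 122, 123, 121, 124, 112]
156 [155, 151, 97, 95, 92, 90, 91, 93, 96, 100, 102, 99, 94, 103, 162, 164] [113, 127, 129, 128, 128, 117]
158 [155, 140, 94, 94, 92, 91, 91, 92, 92, 97, 102, 100, 96, 97, 159, 164] [117, 127, 129, 127, 128, 122]
160 [155, 126, 95, 94, 92, 92, 93, 93, 92, 96, 101, 100, 97, 95, 147, 162] [115, 127, 129, 127, 126, 124]
162 [154, 101, 95, 94, 91, 92, 93, 94, 94, 97, 102, 102, 98, 95, 124, 162] [115, 129, 129, 130, 128, 122]
164 [153, 108, 107, 103, 101, 107, 114, 113, 113, 118, 125, 127, 134, 133, 141, 162] [107, 119, 114, 115, 112, 107]
166 [157,
[... 1858 characters left out ...]
6, 87, 85, 82, 80, 124, 152, 155, 159] [80, 122, 130, 129, 128, 103]
202 [166, 148, 147, 152, 90, 86, 85, 87, 87, 85, 82, 80, 111, 146, 151, 160] [83, 125, 126, 129, 128, 108]
204 [165, 149, 146, 91, 85, 83, 86, 87, 88, 86, 83, 80, 88, 147, 152, 159] [82, 126, 127, 130, 132, 116]
206 [169, 155, 153, 82, 80, 83, 87, 88, 88, 86, 84, 81, 87, 156, 159, 159] [82, 128, 129, 127, 127, 117]
208 [167, 161, 163, 83, 80, 84, 87, 88, 89, 86, 83, 80, 81, 160, 163, 159] [81, 131, 129, 126, 129, 123]
210 [169, 160, 162, 84, 80, 85, 88, 89, 90, 86, 84, 80, 79, 157, 162, 159] [82, 128, 127, 127, 127, 126]
212 [163, 160, 162, 88, 82, 86, 89, 89, 90, 86, 84, 80, 78, 154, 161, 158] [82, 128, 126, 127, 127, 124]
```

The tip edge is at row 177, column 252.5. The compartment spans rows 170–198 and columns 238–267, so the dowel is centred within about 1 mm. Lowering.

Call:
{"method": "play_rows", "body": {"rows": [[[0,0,0,0,0.1,-0.5,2.0],[0,0,0,0,0,-0.7,2.0],[0,0,0,0,0,-0.7,2.0],[0,0,0,0,0,-0.7,2.0],[0,0,0,0,0,-0.7,2.0],[0,0,0,0,0,-0.7,2.0],[0,0,0,0,0,0,2.0],[0,0,0,0,0,0,2.0]]]}}

```text
time: 15.45
tool_pos: [0.5753, 0.2717, 0.1737]
eef_rot: [3.138, 0.0, 1.495]
ft_force: [-0.2, -0.1, -0.3]
finger_gap: 0.0205
grip_force: 32.2
```

Call:
{"method": "play_rows", "body": {"rows": [[[0,0,0,0,0,-0.7,2.0],[0,0,0,0,0,-0.7,2.0],[0,0,0,0,0,-0.7,2.0],[0,0,0,0,0,-0.7,2.0],[0,0,0,0,0,-0.7,2.0],[0,0,0,0,0,-0.5,2.0],[0,0,0,0,0,0,2.0],[0,0,0,0,0,0,2.0]]]}}

```text
time: 16.12
tool_pos: [0.5754, 0.2718, 0.1339]
eef_rot: [3.137, 0.0, 1.496]
ft_force: [0.5, 0.3, -0.9]
finger_gap: 0.0209
grip_force: 32.2
```

Call:
{"method": "play_rows", "body": {"rows": [[[0,0,0,0,0,-0.2,2.0],[0,0,0,0,0,-0.2,2.0],[0,0,0,0,0,0,2.0],[0,0,0,0,0,0,8.5],[0,0,0,0,0,0,8.5],[0,0,0,0,0,0,8.5],[0,0,0,0,0,0,8.5],[0,0,0,0,0,0,8.5]]]}}

```text
time: 16.78
tool_pos: [0.5756, 0.2719, 0.1304]
eef_rot: [3.137, -0.0, 1.495]
ft_force: [0.1, 0.2, -0.4]
finger_gap: 0.0796
grip_force: 0.0
```

Call:
{"method": "play_rows", "body": {"rows": [[[0,0,0,0,0,2.0,8.5],[0,0,0,0,0,3.0,8.5],[0,0,0,0,0,3.0,8.5],[0,0,0,-0.2,-1.0,3.0,8.5],[0,0,0,-0.4,-2.5,2.0,8.5],[0,0,0,-0.4,-2.5,1.0,8.5],[0,0,0,-0.4,-2.5,0,8.5],[0,0,0,-0.4,-2.5,0,8.5]]]}}

```text
time: 17.45
tool_pos: [0.5577, 0.1611, 0.2713]
eef_rot: [3.135, -0.001, 1.496]
ft_force: [0.4, -0.4, 1.1]
finger_gap: 0.0848
grip_force: 0.0
```

```bash
python3 - <<'E'
from h import *
s=arm.read_state();w=grab('wrist','h1.png');M=T(w,s);print(np.round(s['tool_pos'],4),np.round(s['eef_rot'],4))
C=np.array([.6073,.2926]);y=np.radians(-3.78);Q=np.array([[np.cos(y),-np.sin(y)],[np.sin(y),np.cos(y)]])
st=lambda x,yy,z:np.append(C+Q@[x,yy],z)
c=proj(w,st(-.033,-.048+.0185,.168),M);d=proj(w,st(-.033+.011,-.048+.0185,.168),M);print('pred dowel top',np.round(c,1),'hw',d[0]-c[0])
print('pred rim',[np.round(proj(w,st(-.033+i*.022,-.048+j*.04,.088),M),1).tolist() for i,j in((-1,1),(1,1),(1,-1),(-1,-1))])
h=cv2.cvtColor(cv2.GaussianBlur(w['frame'],(0,0),.6),cv2.COLOR_RGB2HSV)
u=int(c[0]);print(list(range(u-33,u+36,3)))
for r in range(max(0,int(c[1])-24),int(c[1])+90,4):print(r,h[r,u-33:u+36:3,2].tolist())
E
```

```text
[0.5577 0.1611 0.2713] [ 3.1348e+00 -7.0000e-04  1.4960e+00]
pred dowel top [263.3  68.4] hw 12.408258575984178
pred rim [[241.4, 57.6], [280.2, 57.3], [279.1, 129.3], [242.9, 129.6]]
[230, 233, 236, 239, 242, 245, 248, 251, 254, 257, 260, 263, 266, 269, 272, 275, 278, 281, 284, 287, 290, 293, 296]
44 [87, 87, 86, 86, 86, 86, 87, 86, 86, 86, 86, 85, 85, 84, 85, 85, 84, 84, 81, 92, 91, 96, 99]
48 [90, 89, 89, 89, 89, 88, 88, 88, 88, 87, 88, 87, 87, 86, 87, 86, 86, 86, 81, 92, 92, 96, 99]
52 [89, 89, 89, 89, 89, 89, 89, 90, 89, 90, 89, 92, 89, 90, 90, 90, 90, 90, 79, 92, 91, 96, 99]
56 [92, 92, 91, 92, 92, 92, 91, 92, 91, 130, 135, 134, 131, 118, 98, 92, 91, 91, 82, 92, 94, 102, 99]
60 [56, 56, 56, 58, 143, 147, 134, 127, 137, 136, 135, 133, 119, 124, 137, 139, 148, 55, 72, 92, 95, 103, 99]
64 [168, 168, 140, 136, 152, 150, 125, 122, 137, 134, 133, 120, 123, 137, 140, 139, 152, 140, 75, 93, 95, 103, 98]
68 [169, 169, 146, 136, 147, 140, 68, 78, 134, 133, 122, 121, 136, 140, 143, 139, 148, 141, 81, 93, 96, 103, 98]
72 [169, 169, 146, 137, 144, 142, 73, 73, 127, 124, 121, 135, 139, 143, 
[... 1759 characters left out ...]
, 170, 170, 170, 171, 170, 170, 170, 170, 171, 170, 171, 171, 170, 170, 171, 105, 103, 106, 105, 101, 98]
140 [170, 170, 170, 171, 171, 170, 171, 170, 170, 171, 171, 171, 171, 170, 171, 170, 170, 104, 104, 106, 105, 100, 100]
144 [170, 170, 171, 170, 170, 170, 171, 170, 170, 170, 170, 171, 170, 171, 170, 171, 170, 104, 105, 106, 104, 100, 106]
148 [170, 170, 170, 170, 170, 170, 171, 170, 171, 171, 171, 170, 170, 170, 171, 170, 171, 99, 103, 106, 105, 100, 105]
152 [170, 171, 170, 170, 170, 170, 171, 171, 170, 170, 171, 171, 171, 170, 170, 171, 170, 84, 103, 107, 104, 99, 107]
156 [171, 170, 170, 171, 170, 170, 171, 171, 171, 171, 171, 171, 170, 170, 170, 171, 170, 86, 104, 107, 104, 99, 111]
```

The first dowel's top is at pixel (263.5,66.5), against (263,68) predicted, so it stands in the far compartment. The near compartment is empty. Now the second dowel.

Call:
{"method": "play_rows", "body": {"rows": [[[0,0,-6.6,-0.3,-3.0,0,8.5],[0,0,-6.6,-0.3,-3.0,0,8.5],[0,0,-6.6,-0.3,-3.0,0,8.5],[0,0,-6.6,-0.3,-3.0,0,8.5],[0,0,-6.6,-0.3,-3.0,0,8.5],[0,0,-6.6,-0.3,-3.0,0,8.5],[0,0,-6.6,-0.3,-3.0,0,8.5],[0,0,-6.6,-0.3,-3.0,0,8.5]]]}}

```text
time: 18.17
tool_pos: [0.5333, -0.0794, 0.2704]
eef_rot: [3.137, -0.0, 0.568]
ft_force: [1.5, 0.3, 0.6]
finger_gap: 0.0847
grip_force: 0.0
```

Call:
{"method": "play_rows", "body": {"rows": [[[0,0,-6.3,-0.3,-3.0,0,8.5],[0,0,-6.3,-0.3,-3.0,0,8.5],[0,0,-6.3,-0.3,-3.0,0,8.5],[1.5,-6.2,0,-0.2,-2.6,-1.2,8.5],[1.5,-6.2,0,-0.2,-2.6,-1.2,8.5],[1.5,-6.1,0,-0.2,-2.6,-1.2,8.5],[1.5,-6.1,0,-0.2,-2.6,-1.2,8.5],[0,0,0,0,0,0,8.5]]]}}

```text
time: 18.83
tool_pos: [0.511, -0.2756, 0.2179]
eef_rot: [3.138, -0.443, 0.235]
ft_force: [-1.0, 0.8, -0.8]
finger_gap: 0.0848
grip_force: 0.0
```

Call:
{"method": "play_rows", "body": {"rows": [[[0,0,0,0,0,0,8.5],[0,0,0,0,0,0,8.5],[0,0,0,0,0,0,8.5],[0,0,0,0,0,0,8.5],[0,0,0,0,0,0,8.5],[0,0,0,0,0,0,8.5],[0,0,0,0,0,0,8.5],[0,0,0,0,0,0,8.5]]]}}

```text
time: 19.5
tool_pos: [0.517, -0.2717, 0.2224]
eef_rot: [3.134, -0.442, 0.246]
ft_force: [0.4, -0.4, -0.6]
finger_gap: 0.0851
grip_force: 0.0
```

```bash
python3 dw.py "(.536,-.271,.177)" f2; python3 - <<'E'
from h import *
w=grab('wrist');h=cv2.cvtColor(cv2.GaussianBlur(w['frame'],(0,0),.6),cv2.COLOR_RGB2HSV)
print('cols',list(range(225,300,3)))
for r in range(165,232,4):print(r,h[r,225:300:3,2].tolist(),h[r,225:300:6,1].tolist())
E
```

```text
tcp [ 0.517  -0.2717  0.2224] rot [ 3.134 -0.442  0.246]
turn needed deg [0.3 0.4 0.1]
E in tool mm [-2.6  3.6 49. ]
0 pred axis px 258.9 203.0 halfw 13.6
20 pred axis px 258.4 195.9 halfw 12.5
40 pred axis px 258.0 189.8 halfw 11.6
60 pred axis px 257.7 184.5 halfw 10.8
80 pred axis px 257.4 179.9 halfw 10.2
cols [225, 228, 231, 234, 237, 240, 243, 246, 249, 252, 255, 258, 261, 264, 267, 270, 273, 276, 279, 282, 285, 288, 291, 294, 297]
165 [135, 136, 136, 136, 137, 137, 127, 122, 121, 88, 95, 98, 92, 95, 128, 123, 138, 139, 139, 139, 139, 145, 167, 166, 167] [83, 83, 82, 94, 91, 129, 130, 94, 83, 83, 81, 63, 61]
169 [139, 139, 139, 138, 139, 138, 111, 104, 94, 89, 94, 93, 89, 84, 99, 107, 127, 137, 137, 136, 137, 144, 167, 166, 166] [83, 83, 83, 124, 109, 130, 129, 108, 96, 84, 84, 63, 61]
173 [144, 144, 143, 143, 143, 142, 104, 98, 88, 85, 88, 91, 90, 84, 73, 101, 111, 140, 139, 139, 140, 147, 167, 167, 167] [81, 82, 80, 130, 119, 130, 130, 129, 117, 83, 84, 63, 61]
177 [105, 105, 105, 105, 105, 105, 104, 90, 79, 83, 90, 93, 91, 85, 75, 92, 103, 100, 98, 98, 98, 102, 163, 167, 167
[... 1740 characters left out ...]
 137, 137, 137, 138, 138, 134, 132, 136, 140, 139, 127, 69, 82, 88, 87, 85, 87, 98, 160, 167, 167] [84, 83, 82, 82, 83, 97, 98, 94, 121, 123, 123, 67, 63]
221 [123, 122, 122, 122, 122, 122, 121, 122, 122, 121, 122, 122, 122, 121, 117, 91, 91, 92, 92, 98, 115, 142, 167, 167, 167] [85, 84, 84, 82, 82, 82, 82, 85, 109, 111, 84, 61, 63]
225 [122, 122, 123, 122, 123, 123, 123, 123, 123, 123, 124, 123, 123, 124, 123, 123, 124, 123, 123, 123, 123, 149, 167, 167, 167] [82, 83, 83, 83, 83, 82, 81, 83, 82, 81, 81, 63, 63]
229 [126, 126, 126, 126, 126, 126, 126, 126, 126, 125, 125, 125, 125, 125, 125, 125, 124, 125, 125, 124, 125, 146, 167, 166, 167] [83, 83, 83, 83, 83, 84, 82, 84, 82, 84, 84, 61, 63]
```

The end face centre is at (260,206.5), which gives E in the tool frame of (-5,+4.5,49) mm. I correct for that and descend 95 mm along the axis.

Call:
{"method": "play_rows", "body": {"rows": [[[0,0,0,-0.34,-0.53,-0.21,8.5],[0,0,0,0.65,0.16,-1.43,8.5],[0,0,0,0.65,0.16,-1.43,8.5],[0,0,0,0.65,0.16,-1.43,8.5],[0,0,0,0.65,0.16,-1.43,8.5],[0,0,0,0.65,0.16,-1.43,8.5],[0,0,0,0.65,0.16,-1.43,8.5],[0,0,0,0,0,0,8.5]]]}}

```text
time: 20.27
tool_pos: [0.5512, -0.2671, 0.1313]
eef_rot: [3.138, -0.439, 0.243]
ft_force: [-0.7, 0.1, -0.1]
finger_gap: 0.0851
grip_force: 0.0
```

Call:
{"method": "play_rows", "body": {"rows": [[[0,0,0,0,0,0,8.5],[0,0,0,0,0,0,8.5],[0,0,0,0,0,0,2.0],[0,0,0,0,0,0,2.0],[0,0,0,0,0,0,2.0],[0,0,0,0,0,0,2.0],[0,0,0,0,0,0,2.0],[0,0,0,0,0,0,2.0]]], "squeeze": 35}}

```text
time: 20.93
tool_pos: [0.5522, -0.2679, 0.1349]
eef_rot: [3.134, -0.442, 0.245]
ft_force: [-1.7, 1.1, 3.0]
finger_gap: 0.0207
grip_force: 33.5
```

Gripped (20.7 mm). Draw it out along its axis.

Call:
{"method": "play_rows", "body": {"rows": [[[0,0,0,-0.33,-0.08,0.72,2.0],[0,0,0,-0.66,-0.16,1.45,2.0],[0,0,0,-0.66,-0.16,1.45,2.0],[0,0,0,-0.66,-0.16,1.45,2.0],[0,0,0,-0.66,-0.16,1.45,2.0],[0,0,0,-0.66,-0.16,1.45,2.0],[0,0,0,-0.66,-0.16,1.45,2.0],[0,0,0,-0.66,-0.16,1.45,2.0]]], "squeeze": 40}}

```text
time: 21.6
tool_pos: [0.502, -0.2798, 0.2441]
eef_rot: [3.134, -0.442, 0.245]
ft_force: [-0.1, 0.2, 0.0]
finger_gap: 0.0209
grip_force: 33.2
```

Call:
{"method": "play_rows", "body": {"rows": [[[-1.5,6.2,0,-0.3,0.3,3.2,2.0],[-1.5,6.2,0,-0.3,0.3,3.2,2.0],[-1.5,6.1,0,-0.3,0.3,3.2,2.0],[-1.5,6.1,0,0,1.5,0.3,2.0],[0,0,6.6,0.7,3.4,0,2.0],[0,0,6.6,0.7,3.4,0,2.0],[0,0,6.6,0.7,3.4,0,2.0],[0,0,6.6,0.7,3.4,0,2.0]]]}}

```text
time: 22.27
tool_pos: [0.5223, -0.1188, 0.3386]
eef_rot: [3.138, -0.012, 0.71]
ft_force: [0.1, 0.2, -0.5]
finger_gap: 0.0205
grip_force: 33.3
```

Call:
{"method": "play_rows", "body": {"rows": [[[0,0,6.6,0.7,3.6,0,2.0],[0,0,6.6,0.7,3.6,0,2.0],[0,0,6.6,0.7,3.6,0,2.0],[0,0,6.5,0.7,3.6,0,2.0],[0,0,6.5,0.7,3.6,0,2.0],[0,0,6.5,0.7,3.6,0,2.0],[0,0,6.5,0.7,3.6,0,2.0],[0,0,0,0,0,0,2.0]]]}}

```text
time: 22.93
tool_pos: [0.5716, 0.1371, 0.3377]
eef_rot: [3.138, -0.014, 1.515]
ft_force: [-0.7, -1.0, -1.1]
finger_gap: 0.0206
grip_force: 33.3
```

Call:
{"method": "play_rows", "body": {"rows": [[[0,0,0,0,0,0,2.0],[0,0,0,0,2.0,-1.5,2.0],[0,0,0,0,2.0,-2.0,2.0],[0,0,0,0,2.0,-2.0,2.0],[0,0,0,0,1.6,-2.0,2.0],[0,0,0,0,0,-1.0,2.0],[0,0,0,0,0,0,2.0],[0,0,0,0,0,0,2.0]]]}}

```text
time: 23.6
tool_pos: [0.5709, 0.2065, 0.2537]
eef_rot: [3.138, -0.012, 1.502]
ft_force: [0.1, 0.3, -0.9]
finger_gap: 0.0204
grip_force: 33.3
```

```bash
sed -i 's/range(150,214,2)/range(int(sys.argv[2]),int(sys.argv[3]),2)/; s/230,276,3/int(sys.argv[4]),int(sys.argv[4])+46,3/; s/h\[r,230:276:3,2\]/h[r,int(sys.argv[4]):int(sys.argv[4])+46:3,2]/; s/236:270:6/int(sys.argv[4]):int(sys.argv[4])+46:6/' dm3.py; python3 dm3.py -.0185 128 220 232
```

```text
[0.5709 0.2065 0.2537] [ 3.1378 -0.0115  1.502 ]
xm [239.8 153.5] xp [266.9 153.4] ym [253.4 166.4] yp [253.3 140.2] 
V|S cols [232, 235, 238, 241, 244, 247, 250, 253, 256, 259, 262, 265, 268, 271, 274, 277]
128 [155, 163, 158, 151, 139, 138, 154, 158, 162, 156, 155, 96, 161, 164, 162, 84] [82, 89, 95, 96, 98, 84, 81, 82]
130 [154, 162, 158, 148, 135, 145, 156, 160, 162, 147, 155, 95, 160, 163, 161, 83] [79, 86, 96, 96, 96, 82, 83, 81]
132 [154, 158, 144, 118, 136, 154, 158, 162, 158, 113, 109, 91, 156, 160, 161, 84] [81, 85, 96, 97, 97, 115, 82, 81]
134 [155, 159, 144, 93, 137, 156, 160, 161, 133, 97, 97, 96, 157, 161, 161, 83] [82, 83, 99, 97, 104, 129, 81, 82]
136 [154, 158, 147, 113, 115, 136, 154, 134, 127, 133, 138, 133, 156, 159, 160, 88] [81, 85, 111, 101, 108, 109, 82, 81]
138 [154, 154, 154, 154, 149, 159, 157, 156, 156, 169, 179, 169, 153, 156, 160, 86] [81, 84, 98, 97, 96, 97, 82, 81]
140 [154, 147, 148, 155, 149, 159, 156, 157, 156, 169, 178, 166, 147, 151, 160, 86] [81, 83, 96, 95, 95, 96, 83, 81]
142 [154, 147, 140, 98, 157, 155, 160, 163, 167, 167, 162, 105, 147, 151,
[... 3704 characters left out ...]
27, 127, 129, 114, 69]
208 [192, 191, 188, 86, 87, 91, 91, 91, 89, 87, 83, 77, 80, 185, 162, 113] [61, 62, 129, 129, 129, 129, 121, 69]
210 [192, 192, 181, 83, 88, 92, 91, 91, 91, 87, 83, 76, 80, 184, 161, 113] [61, 65, 130, 129, 129, 129, 124, 70]
212 [192, 191, 178, 84, 89, 92, 91, 91, 90, 87, 83, 77, 76, 177, 157, 113] [62, 64, 129, 126, 127, 126, 127, 71]
214 [192, 192, 166, 85, 90, 93, 91, 91, 90, 86, 83, 75, 76, 151, 156, 113] [61, 68, 127, 126, 127, 126, 127, 70]
216 [191, 192, 161, 86, 90, 93, 92, 92, 90, 86, 84, 74, 77, 136, 158, 114] [60, 70, 127, 127, 127, 127, 126, 73]
218 [191, 191, 146, 87, 91, 93, 92, 92, 91, 87, 84, 75, 78, 123, 163, 115] [61, 77, 129, 130, 126, 127, 131, 69]
```

The second dowel is well centred in the grip: its tip edge is at row 170 and its axis at column 254, and the near compartment spans rows 141–167. I move over it and lower to just above the rim.

Call:
{"method": "play_rows", "body": {"rows": [[[0,0,0,0.05,0.7,0,2.0],[0,0,0,0.05,0.7,-0.5,2.0],[0,0,0,0.05,0.7,-1.0,2.0],[0,0,0,0,0,-1.2,2.0],[0,0,0,0,0,-1.1,2.0],[0,0,0,0,0,0,2.0],[0,0,0,0,0,0,2.0],[0,0,0,0,0,0,2.0]]]}}

```text
time: 24.32
tool_pos: [0.5729, 0.2291, 0.2157]
eef_rot: [3.137, -0.012, 1.504]
ft_force: [-0.4, -0.3, 0.2]
finger_gap: 0.0208
grip_force: 33.3
```

```bash
python3 dm3.py -.0185 158 206 232
```

```text
[0.5729 0.2291 0.2157] [ 3.1368 -0.0123  1.5039]
xm [237.9 179.6] xp [267.7 179.6] ym [252.8 193.5] yp [252.8 165.3] 
V|S cols [232, 235, 238, 241, 244, 247, 250, 253, 256, 259, 262, 265, 268, 271, 274, 277]
158 [159, 157, 153, 151, 142, 134, 148, 156, 160, 162, 141, 98, 151, 159, 163, 135] [82, 97, 97, 96, 97, 103, 83, 81]
160 [158, 153, 153, 148, 135, 139, 155, 157, 162, 160, 129, 108, 153, 159, 163, 118] [81, 98, 94, 97, 98, 107, 85, 81]
162 [156, 156, 152, 142, 134, 148, 156, 160, 162, 155, 158, 165, 157, 155, 163, 119] [82, 97, 97, 96, 96, 98, 83, 81]
164 [150, 149, 141, 136, 139, 154, 157, 161, 160, 150, 178, 169, 152, 149, 162, 124] [82, 98, 95, 96, 96, 96, 84, 80]
166 [146, 145, 141, 131, 147, 156, 160, 162, 156, 164, 176, 158, 148, 146, 162, 123] [82, 98, 95, 97, 95, 94, 84, 82]
168 [148, 146, 81, 124, 156, 155, 160, 159, 162, 166, 159, 103, 140, 148, 163, 119] [81, 110, 92, 97, 88, 80, 84, 83]
170 [156, 155, 81, 126, 159, 153, 149, 121, 142, 160, 160, 102, 149, 158, 163, 115] [82, 107, 82, 89, 92, 81, 84, 81]
172 [160, 162, 83, 127, 158, 136, 95, 95, 93, 98, 155, 102, 155, 
[... 1157 characters left out ...]
7, 127, 127, 128, 82, 62]
194 [183, 174, 118, 92, 86, 85, 87, 88, 87, 85, 82, 80, 164, 174, 190, 92] [70, 104, 130, 129, 129, 128, 82, 62]
196 [181, 167, 157, 118, 82, 85, 87, 88, 87, 86, 82, 80, 144, 167, 190, 92] [69, 93, 128, 129, 129, 128, 87, 62]
198 [181, 161, 159, 110, 81, 86, 89, 90, 88, 85, 82, 80, 127, 162, 189, 89] [66, 90, 126, 129, 127, 128, 92, 63]
200 [186, 175, 175, 101, 83, 87, 89, 90, 88, 86, 82, 80, 121, 180, 189, 90] [64, 76, 129, 129, 127, 128, 84, 62]
202 [191, 191, 191, 95, 83, 88, 89, 90, 89, 86, 82, 80, 113, 191, 189, 94] [61, 61, 126, 129, 129, 128, 86, 61]
204 [191, 191, 190, 92, 85, 89, 90, 90, 89, 86, 82, 79, 99, 191, 190, 96] [61, 62, 129, 127, 126, 124, 98, 62]
```

The tip is about 3 mm too far +y (tip edge 2.5 px from the wall, about 6 wanted) and 2 mm too far +x. I correct and lower.

Call:
{"method": "play_rows", "body": {"rows": [[[0,0,0,-0.2,-0.32,0,2.0],[0,0,0,0,0,0,2.0],[0,0,0,0,0,-0.6,2.0],[0,0,0,0,0,-0.6,2.0],[0,0,0,0,0,-0.6,2.0],[0,0,0,0,0,-0.6,2.0],[0,0,0,0,0,0,2.0],[0,0,0,0,0,0,2.0]]]}}

```text
time: 25.03
tool_pos: [0.5704, 0.2254, 0.1908]
eef_rot: [3.138, -0.012, 1.504]
ft_force: [-1.0, -0.2, 0.2]
finger_gap: 0.0209
grip_force: 33.3
```

Call:
{"method": "play_rows", "body": {"rows": [[[0,0,0,0,0,-0.7,2.0],[0,0,0,0,0,-0.7,2.0],[0,0,0,0,0,-0.7,2.0],[0,0,0,0,0,-0.7,2.0],[0,0,0,0,0,-0.7,2.0],[0,0,0,0,0,-0.7,2.0],[0,0,0,0,0,-0.6,2.0],[0,0,0,0,0,0,2.0]]]}}

```text
time: 25.7
tool_pos: [0.5701, 0.2252, 0.1418]
eef_rot: [3.139, -0.011, 1.504]
ft_force: [0.2, -0.5, -1.4]
finger_gap: 0.0205
grip_force: 33.3
```

Call:
{"method": "play_rows", "body": {"rows": [[[0,0,0,0,0,-0.4,2.0],[0,0,0,0,0,-0.4,2.0],[0,0,0,0,0,-0.3,2.0],[0,0,0,0,0,0,2.0],[0,0,0,0,0,0,2.0],[0,0,0,0,0,0,2.0],[0,0,0,0,0,0,2.0],[0,0,0,0,0,0,2.0]]]}}

```text
time: 26.37
tool_pos: [0.5709, 0.2256, 0.1327]
eef_rot: [3.137, -0.012, 1.504]
ft_force: [0.6, 0.4, -0.0]
finger_gap: 0.0204
grip_force: 33.3
```

No contact with the walls or floor yet. I release, it drops the last few mm, then I rise straight up.

Call:
{"method": "play_rows", "body": {"rows": [[[0,0,0,0,0,-0.3,2.0],[0,0,0,0,0,0,2.0],[0,0,0,0,0,0,8.5],[0,0,0,0,0,0,8.5],[0,0,0,0,0,0,8.5],[0,0,0,0,0,0,8.5],[0,0,0,0,0,0,8.5],[0,0,0,0,0,0,8.5]]]}}

```text
time: 27.03
tool_pos: [0.5708, 0.2255, 0.1295]
eef_rot: [3.137, -0.012, 1.504]
ft_force: [0.6, 0.5, -0.5]
finger_gap: 0.0851
grip_force: 0.0
```

Call:
{"method": "play_rows", "body": {"rows": [[[0,0,0,0,0,2.0,8.5],[0,0,0,0,0,3.0,8.5],[0,0,0,0,0,3.0,8.5],[0,0,0,-0.2,-1.0,3.0,8.5],[0,0,0,-0.3,-2.0,2.5,8.5],[0,0,0,-0.3,-2.0,0.6,8.5],[0,0,0,-0.3,-1.5,0,8.5],[0,0,0,0,0,0,8.5]]]}}

```text
time: 27.7
tool_pos: [0.5594, 0.1582, 0.2708]
eef_rot: [3.136, -0.012, 1.502]
ft_force: [1.1, -0.2, -0.5]
finger_gap: 0.0849
grip_force: 0.0
```

Call:
{"method": "play_rows", "body": {"rows": [[[0,0,0,0,0,0,8.5],[0,0,0,0,0,0,8.5],[0,0,0,0,0,0,8.5],[0,0,0,0,0,0,8.5],[0,0,0,0,0,0,8.5],[0,0,0,0,0,0,8.5],[0,0,0,0,0,0,8.5],[0,0,0,0,0,0,8.5]]]}}

```text
time: 28.37
tool_pos: [0.5598, 0.1607, 0.2703]
eef_rot: [3.137, -0.012, 1.504]
ft_force: [0.3, -0.2, -0.2]
finger_gap: 0.085
grip_force: 0.0
```

```bash
python3 - <<'E'
from h import *
s=arm.read_state();w=grab('wrist');M=T(w,s);print(np.round(s['tool_pos'],4),np.round(s['eef_rot'],4))
C=np.array([.6073,.2926]);y=np.radians(-3.78);Q=np.array([[np.cos(y),-np.sin(y)],[np.sin(y),np.cos(y)]])
st=lambda x,yy,z:np.append(C+Q@[x,yy],z)
for cy in(.0185,-.0185):
  c=proj(w,st(-.033,-.048+cy,.168),M);d=proj(w,st(-.022,-.048+cy,.168),M);print('pred top',np.round(c,1),'hw',round(d[0]-c[0],1))
print('foot',[np.round(proj(w,st(-.033+i*.033,-.048+j*.048,.008),M),1).tolist() for i,j in((-1,1),(1,1),(1,-1),(-1,-1))])
print('rim',[np.round(proj(w,st(-.033+i*.022,-.048+j*.04,.088),M),1).tolist() for i,j in((-1,1),(1,1),(1,-1),(-1,-1))])
h=cv2.cvtColor(cv2.GaussianBlur(w['frame'],(0,0),.6),cv2.COLOR_RGB2HSV)
u=int(c[0]);print(list(range(u-36,u+42,3)))
for r in range(max(0,int(c[1])-70),int(c[1])+60,4):print(r,h[r,u-36:u+42:3,2].tolist())
E
```

```text
[0.5598 0.1607 0.2703] [ 3.1372 -0.0121  1.5039]
pred top [262.1  69.6] hw 12.4
pred top [261.9 112.9] hw 11.9
foot [[235.5, 63.2], [282.6, 63.3], [280.9, 133.1], [236.7, 133.1]]
rim [[240.9, 59.3], [279.6, 59.3], [278.1, 131.1], [241.8, 131.1]]
[225, 228, 231, 234, 237, 240, 243, 246, 249, 252, 255, 258, 261, 264, 267, 270, 273, 276, 279, 282, 285, 288, 291, 294, 297, 300]
42 [167, 167, 167, 167, 167, 168, 168, 167, 168, 168, 167, 168, 168, 167, 168, 167, 167, 167, 167, 167, 167, 167, 167, 167, 167, 167]
46 [87, 87, 87, 87, 87, 87, 86, 86, 86, 85, 85, 85, 85, 85, 84, 84, 84, 83, 83, 83, 90, 91, 93, 100, 97, 131]
50 [90, 89, 90, 89, 89, 89, 89, 88, 88, 89, 88, 87, 88, 88, 87, 86, 86, 86, 86, 85, 90, 91, 93, 99, 97, 133]
54 [88, 88, 89, 89, 89, 89, 89, 89, 89, 89, 89, 89, 90, 89, 89, 90, 90, 90, 90, 90, 92, 91, 93, 100, 97, 135]
58 [91, 91, 92, 91, 92, 92, 91, 92, 91, 99, 135, 133, 133, 122, 101, 91, 90, 91, 90, 90, 90, 91, 97, 101, 97, 140]
62 [56, 56, 56, 55, 55, 98, 151, 142, 132, 139, 134, 134, 127, 118, 132, 141, 150, 152, 95, 59, 93, 92, 101, 101, 96, 135]
66 [168, 168, 168, 157
[... 2804 characters left out ...]
, 103, 107, 105, 102, 97, 164, 170]
154 [171, 170, 170, 170, 171, 170, 170, 171, 170, 170, 170, 170, 170, 170, 170, 170, 170, 170, 149, 93, 106, 105, 102, 97, 163, 170]
158 [170, 170, 170, 170, 170, 170, 170, 171, 170, 170, 170, 170, 170, 170, 170, 170, 171, 170, 143, 94, 106, 104, 101, 97, 164, 170]
162 [170, 171, 170, 170, 170, 170, 170, 170, 170, 170, 171, 171, 170, 170, 170, 170, 170, 170, 143, 95, 106, 105, 101, 97, 165, 170]
166 [170, 170, 170, 170, 171, 170, 170, 170, 170, 170, 170, 170, 170, 170, 170, 170, 171, 170, 143, 96, 107, 105, 101, 99, 167, 170]
170 [170, 170, 170, 171, 170, 170, 170, 170, 170, 171, 170, 170, 170, 170, 170, 171, 170, 170, 138, 97, 102, 119, 103, 98, 165, 170]
```

Both dowel tops are near their predicted pixels: far (261,69) and near (260,110). The near foot edge reads a little low, so I check the snugness more finely before handing in.

```bash
python3 - <<'E'
from h import *
s=arm.read_state();w=grab('wrist');M=T(w,s)
h=cv2.cvtColor(w['frame'],cv2.COLOR_RGB2HSV)
for c in(222,228,237,238,239,240):print(c,h[58:72,c,2].tolist(),h[128:142,c,2].tolist())
for r in(70,100,125):print(r,list(range(228,240)),h[r,228:240,2].tolist(),'|274..',h[r,274:290,2].tolist())
for u,v,z in((228,64,0),(238,64,0),(238,64.5,.008),(238,136,.008),(236,100,.008),(281,100,0),(280,100,.008)):print(u,v,z,np.round(onz(w,u,v,z,M),4))
E
```

```text
222 [92, 92, 94, 96, 47, 47, 77, 167, 169, 169, 168, 169, 169, 169] [170, 170, 170, 170, 170, 170, 170, 170, 169, 170, 170, 170, 169, 170]
228 [92, 92, 93, 97, 48, 47, 78, 167, 169, 169, 169, 169, 169, 169] [170, 170, 170, 170, 170, 170, 171, 170, 170, 170, 169, 170, 170, 171]
237 [92, 92, 93, 97, 48, 47, 77, 135, 136, 135, 135, 136, 136, 135] [144, 145, 144, 144, 144, 145, 157, 170, 170, 170, 170, 170, 170, 170]
238 [91, 92, 93, 97, 47, 47, 77, 135, 135, 136, 136, 136, 136, 137] [136, 136, 135, 135, 136, 136, 151, 170, 170, 171, 170, 170, 170, 170]
239 [91, 93, 93, 96, 47, 46, 78, 135, 136, 137, 136, 136, 137, 136] [137, 137, 137, 138, 138, 137, 151, 170, 170, 170, 170, 170, 170, 170]
240 [91, 93, 94, 114, 90, 91, 105, 139, 139, 139, 139, 139, 138, 138] [139, 139, 138, 139, 139, 139, 152, 170, 170, 171, 170, 170, 170, 170]
70 [228, 229, 230, 231, 232, 233, 234, 235, 236, 237, 238, 239] [169, 169, 169, 169, 169, 169, 159, 129, 137, 136, 136, 137] |274.. [134, 148, 148, 148, 147, 144, 143, 127, 69, 65, 104, 92, 92, 92, 92, 93]
100 [228, 229, 230, 231, 232, 233, 234, 235, 236, 237, 238, 239] [170, 170, 170, 169, 169, 170, 170, 166, 150, 136, 136, 137] |274.. [129, 129, 130, 129, 136, 145, 144, 131, 64, 89, 94, 94, 97, 100, 102, 104]
125 [228, 229, 230, 231, 232, 233, 234, 235, 236, 237, 238, 239] [170, 170, 170, 171, 170, 171, 170, 170, 162, 137, 136, 137] |274.. [156, 156, 157, 156, 149, 144, 127, 66, 72, 94, 95, 97, 101, 104, 105, 104]
228 64 0 [0.5303 0.2979 0.    ]
238 64 0 [0.5445 0.2969 0.    ]
238 64.5 0.008 [0.5448 0.2951 0.008 ]
238 136 0.008 [0.5367 0.1968 0.008 ]
236 100 0.008 [0.538  0.2481 0.008 ]
281 100 0 [0.6037 0.244  0.    ]
280 100 0.008 [0.6016 0.2439 0.008 ]
```

The foot meets both strips with no bench showing between them: row 64 at the side strip and column 281 at the back strip, 96 mm to its near edge. The holder is snug, so I hand in.

```bash
python3 -c "
from plant import arm
print(arm.close_job())"
```

```text
the job is handed in; nothing more can be done
None
```

I handed the job in: the holder sits snug against both strips of the corner stop, with one thick dowel upright in each compartment. The thin dowel and the bystanders were not touched, and the judge's verdict was not shown.

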